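# Hang the pipette on the free fork of the carousel

### The job

Using the tips of the closed, empty gripper, push the blue handle of the pipette carousel to turn it counter-clockwise seen from above, so that its free fork comes round to the robot's side, until it rests against its built-in stop; press it there steadily with some 6 to 12 N, but never force it. Then take the pipette from the bench stand and hang it upright in the free fork, sliding it in past the spring catch to the back of the slot without ramming it and gently lowering it onto the fork, and let it go. Leave the wash bottle and the beaker as they are.

Things in the scene. Friction and masses are not known exactly. Their poses are not given: they have to be found in the camera images.
- rotor: turning part of the carousel: white hub, four white forks 36 mm wide, 12 thick. Origin on the vertical turning axis at fork-top height (150 mm); z up; -x points out along the free fork; the others carry fixed pipettes, tops 125 mm above the forks. Turns with 0.15 N m friction (2 N at the handle), stays where left. Starts 1.0 to 1.6 rad short of its stop; over 20 N from the fingers is forcing
- carousel_foot: round grey foot of the carousel, diameter 170 mm, fixed; origin under its centre, axes parallel to the world's. At the stop the free fork points to within 0.35 rad of world -x; just where is not measured, only felt as the push on the handle rising well above 2 N
- handle_top (a point): top centre of the rotor's upright blue handle bar (as it stands unloaded; its rubber mount gives 1 mm per 3 N), diameter 12 mm, from the fork tops to 90 mm above them, 70 mm from the turning axis, 50 deg counter-clockwise (from above) of the free fork; push it on the side that faces the free fork
- free_seat (a point): where the middle of the pipette's shoulder belongs: top face of the free fork, mid slot, 75 mm from the turning axis. Axes as rotor: slot opens toward -x. Slot 14 mm wide, back wall 6 mm behind this point, flared mouth ends 45 mm in front. A sprung steel roller stands 2.5 mm into the slot from one side, 11 mm in front of this point; about 2 to 6 N to pass
- stand_seat (a point): the same point of the bench stand's grey fork, which holds the pipette at the start: 150 mm above the worktop, slot 14 mm wide opening toward its -x axis (roughly to the robot), mouth 45 mm in front, no catch; the stand is fixed, nothing of it is above the fork
- pipette_grip (a point): point in the middle of the loose pipette's body, 53 mm above its shoulder. Body: upright block 24 x 25 mm, 98 tall from the shoulder, button 32 mm above that. Below the shoulder a 12 x 12 mm shaft (from 7 to 57 mm below), slim tip to 107 mm below. About 85 g. Axes: y down along the shaft, x and z square to its faces; in the stand x is along the slot
- pipette_shoulder (a point): middle of the underside of the pipette's body, which rests on the fork; axes as pipette_grip. Pinched across the slot, the pipette can pivot in the jaws when its shaft meets the catch; with the jaws closing along the slot it cannot. More than 25 N between the pipette and the rotor counts as ramming
- beaker: small glass beaker 53 mm wide, 69 mm tall, a bystander; origin under its centre
- wash_bottle: wash bottle with blue cap and bent spout, 66 x 96 x 201 mm, a bystander; origin under its centre
Not all that is in view belongs to the job. There is more than one size of the part that bears pipette_grip; the job needs the middle-sized.

How it is judged:
By the outcome, as a careful person would: the job done as asked, in the order asked, and still so for the second after the job is handed in, with the robot touching nothing.
It also fails if it takes over 72 s, if anything falls off the work surface, if the arm or the gripper's body presses on something with over 40 N, if the wrist force passes 120 N, or if a joint passes its speed limit or range.

### The arm

A 6-joint arm with a two-finger parallel gripper is mounted at the origin on a cart in front of the work surface, level with it; the furniture and walls round the work are solid. World frame = base frame: x ahead of the robot, y to its left, z up, the work surface at z = 0. Lengths are in m, angles in rad, forces in N, time in s.
With the tool pointing down it reaches from about 0.275 to 0.825 m from the base axis. Payload 5.2 kg.
Tool frame: the origin (TCP) lies on the front face of the gripper's body, between the roots of the fingers; the fingertips stand 84 mm ahead of it and the grasp point (between the pads) lies 65 mm ahead of it; y points along the fingers, x is the direction in which the jaws open and shut, and the axes are right-handed (so a half turn about y gives the same grasp; the last joint's range is limited). The gripper opens to 93 mm and grips with 3 to 60 N. Pads are 15 mm wide; open, the fingers measure 128 mm over their backs; the gripper's body (75 mm by 188 mm) begins 65 mm behind the grasp point.
Start: joints at [-1.429, 0.259, 1.535, -0, 1.348, -0.203], TCP at [0.186, -0.518, 0.303] pointing down, gripper open.
Joint ranges: [-3.14, 3.14], [-0.91, 2.08], [0.19, 2.58], [-1.22, 4.36], [0.22, 2.71], [-3.12, 3.12]. Speed limits (rad/s): [2.57, 2.57, 3.14, 3.14, 3.14, 3.14].

### API

Orientations are given as [roll, pitch, yaw] about the fixed x, y, z axes, in that order (R = Rz(yaw) Ry(pitch) Rx(roll)).
In Python, from plant import manip gives the robot as it stands.
- The arm moves only by the tool play_rows, never from a script. Its argument "moves" is a list of rows, each a list of 7 numbers: the shift along the tool's x, y, z in m, then the turn, a rotation vector about the tool's x, y, z in rad, then the finger opening in m, from 0 to 0.093. In form: [[tx, ty, tz, rx, ry, rz, jaw], ...]. A call has 1 to 5 rows; each row shifts and turns the pose as measured when the row begins, along the tool's axes as they then stand; what a row does not reach is not made up. A row lasts 1/10 s, in which the tool goes at most 50 mm and 8.59 degrees, less where a joint would pass 70% of its speed; a pose out of reach is approached as far as the arm can. A call with a gripper value outside its range is refused whole. The fingers move at their own pace and stop on an object; "force" is the grip in N (left out, the last holds). Time passes only in rows, so rows that do not move let the fingers close. It gives the time, the measured TCP pose, the force and the opening at its end, in the units of the state.
- manip.get_state(): the state, without advancing time (a new reading comes with each control period).
- manip.grab_frame(name): name is "scene" or "side" or "wrist"; returns a dict with "color" (400x640x3 uint8, red, green, blue), "range_z" (400x640 float32, m along the optical axis (not along the pixel's ray), 0 where there is no reading), "camera_matrix" (3x3 intrinsics, pixels), "rvec" (rotation vector, rad) and "tvec" (3), from world to camera coordinates, as OpenCV has them. Camera axes: x right, y down, z forward; pixel columns grow to the right and rows downward; lengths in m; the calibration is good to about 2 mm. A picture is of the moment at which its call begins.
- manip.sign_off(): hands the job in, once; it reports no verdict.
The state is a dict: "clock": time; "qpos": joint angles; "dq": joint speeds; "joint_torque": joint torques, N m; "tool_pos": TCP position; "tool_rot": TCP orientation; "contact_force": force on the tool from outside, world axes, zero at the start; "wrist_torque": the same for the moment, N m; "grip_width": finger opening in m.
Only numpy, scipy, OpenCV 4.12 (cv2) and the standard library are available. Lean on these libraries where they do the work, as an engineer would, in place of code of your own. Each camera call takes 0.05 s, during which the arm holds its last target. There are 200 camera calls.

## Working session

There is one attempt and no reset: what is moved stays moved. The work goes in short steps, Python scripts to look and compute and a tool call to move; the robot and the scene stay as the last step left them, time stands still between calls to the robot, and variables do not carry over. Pictures are saved under pics/ and viewed, about 8 in all and at most 12, crops included, and the job is handed in when it is done.

Besides the shell and the picture viewer there is one more tool, called after "Request:" by a JSON object that holds its "api" and its "payload", one argument or row to a line. play_rows: Moves the arm, as the interface text tells. Its arguments: {"type":"object","properties":{"moves":{"type":"array","items":{"type":"array","items":{"type":"number"}}},"force":{"type":"number"}},"required":["moves"]}

```bash
ls; mkdir -p pics
cat > h.py <<'E'
import numpy as np, cv2, sys
from plant import manip
def grab(n):
    f=manip.grab_frame(n); R=cv2.Rodrigues(np.array(f["rvec"],float))[0]; t=np.array(f["tvec"],float).ravel()
    K=np.array(f["camera_matrix"]); z=f["range_z"]; v,u=np.mgrid[:400,:640]
    c=np.stack([(u-K[0,2])/K[0,0]*z,(v-K[1,2])/K[1,1]*z,z],-1)
    W=(c-t)@R; W[z==0]=np.nan
    return f["color"],W,dict(K=K,R=R,t=t)
def save(n,img,s=1):
    cv2.imwrite("pics/"+n,cv2.resize(img[...,::-1],None,fx=s,fy=s,interpolation=cv2.INTER_CUBIC))
E
python3 - <<'E'
from h import *
for n in("scene","side"):
    c,W,p=grab(n); np.savez(f"{n}0.npz",c=c,W=W,**p); save(n+"0.png",c,1.25)
    print(n,"cam at",-p['R'].T@p['t'],p['K'][0,0])
print(manip.get_state())
E
```

```text
pics
scene cam at [ 0.27432986 -0.49905672  0.8195343 ] 445.90937773481863
side cam at [ 0.45926057 -0.74357897  0.68985827] 375.5891928119076
{'clock': 0.1, 'qpos': array([-1.42881025e+00,  2.59273863e-01,  1.53589481e+00,  1.49966841e-05,
        1.34797418e+00, -2.02817457e-01]), 'dq': array([-2.10488840e-05, -4.33186192e-04, -2.65884696e-03, -8.01787792e-05,
        4.36870560e-04, -8.47912977e-06]), 'joint_torque': array([ 1.43803052e-03, -4.38210797e+01, -2.84643191e+01,  7.20283063e-02,
        3.61497444e-02, -6.24274708e-05]), 'tool_pos': array([ 0.1858779 , -0.51730286,  0.30203034]), 'tool_rot': array([-1.57046975e+00,  1.51548226e-03, -1.22599587e+00]), 'contact_force': array([ 0.05843382, -0.1008503 ,  0.20395018]), 'wrist_torque': array([0.01870101, 0.01597258, 0.01157573]), 'grip_width': 0.09307844936343038}
```

View pics/scene0.png

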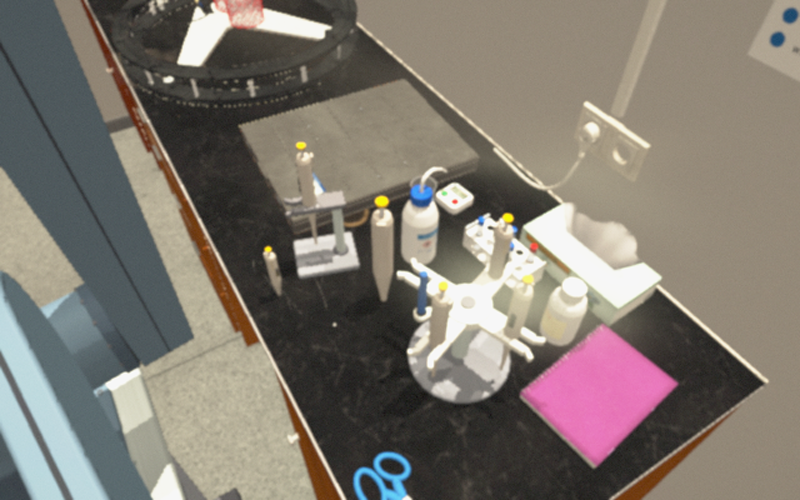

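View pics/side0.png

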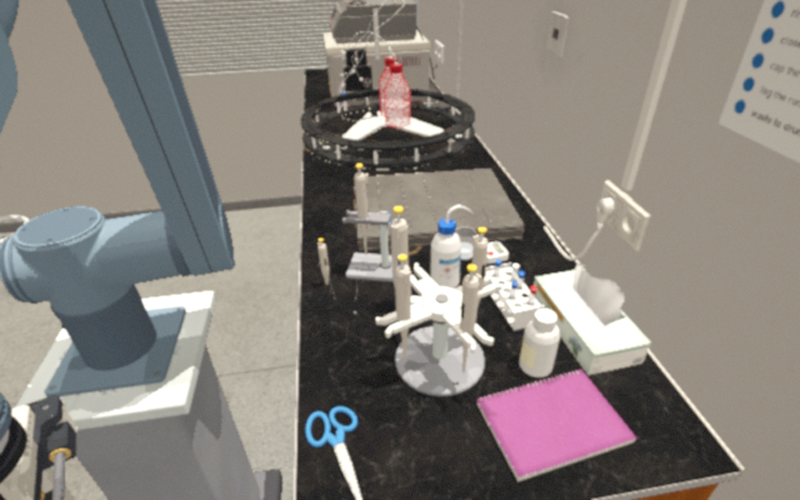

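The scene (800 px picture) shows three loose pipettes: a small one at (272,270), one hanging in the bench stand at (303,180), and a large one at (382,250). The middle-sized one is in the stand. The carousel hub is at (468,300), its blue handle at (424,292) and the free fork is probably at (412,275).

Run:
```python
from h import *
from scipy.optimize import least_squares
P=[];C=[]
for n in("scene","side"):
    d=np.load(n+"0.npz"); W=d['W'].reshape(-1,3); ok=np.isfinite(W).all(1)
    P.append(W[ok]);C.append(d['c'].reshape(-1,3)[ok])
    D=d['W']
    if n=="scene":
        for nm,(u,v) in dict(hub=(468,300),handle=(424,275),standpip=(305,165),large=(382,230),small=(270,262),bottle=(421,195),foot=(440,385),standbase=(325,262),standfork=(335,200)).items():
            print(nm,D[int(v/1.25),int(u/1.25)].round(3))
P0=P;P=np.concatenate(P);C=np.concatenate(C)
np.savez("cloud.npz",P=P,C=C,s=np.repeat([0,1],[len(P0[0]),len(P0[1])]))
# top-down maps: color topmost, 1.5mm/px ; region x .2-.9, y -.6..  
x0,x1,y0,y1=.25,.85,-.45,.15; r=.0012
m=(P[:,0]>x0)&(P[:,0]<x1)&(P[:,1]>y0)&(P[:,1]<y1)&(P[:,2]<.4)
o=np.argsort(P[m][:,2]);p=P[m][o];c=C[m][o]
img=np.zeros((500,500,3),np.uint8)
img[499-((p[:,0]-x0)/r).astype(int).clip(0,499),499-((p[:,1]-y0)/r).astype(int).clip(0,499)]=c
img=cv2.dilate(img,np.ones((2,2)))
s=np.zeros((500,500,3),np.uint8)+40
k=abs(p[:,2]-.15)<.008
s[499-((p[k,0]-x0)/r).astype(int),499-((p[k,1]-y0)/r).astype(int)]=c[k]
for i in range(0,500):pass
both=np.hstack([img,cv2.dilate(s,np.ones((2,2)))])
save("top.png",both,.8)
```

```text
hub [ 0.616 -0.142  0.158]
handle [ 0.548 -0.123  0.239]
standpip [0.507 0.16  0.241]
large [0.556 0.006 0.204]
small [0.407 0.125 0.099]
bottle [0.673 0.075 0.164]
foot [ 0.554 -0.178  0.015]
standbase [0.512 0.146 0.014]
standfork [0.548 0.153 0.15 ]
```

View pics/top.png

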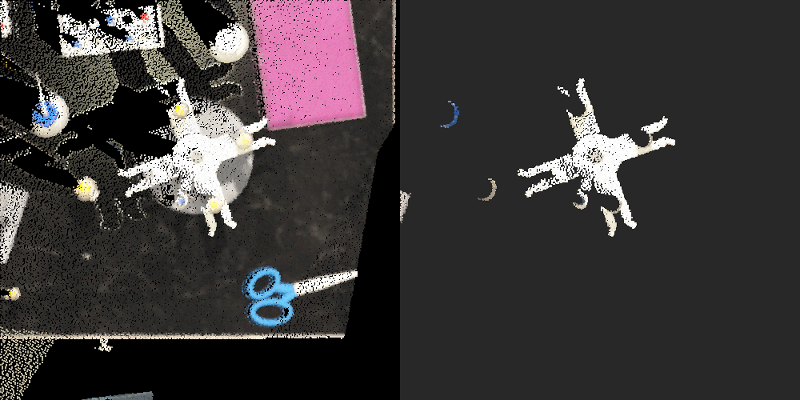

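Free fork is at the map's left (125,182), with the hub at (197,155) and the handle at (181,201). It has to turn about 70° counter-clockwise. Next I'll fit exact numbers and enlarge the pipette candidates.

```bash
cat > fit.py <<'E'
from h import *
from scipy.optimize import least_squares
def circ(p,r=None,c0=None):
    c0=p.mean(0) if c0 is None else c0
    if r: s=least_squares(lambda q:np.hypot(*(p-q).T)-r,c0,loss='soft_l1',f_scale=.002); return s.x,r
    s=least_squares(lambda q:np.hypot(*(p-q[:2]).T)-q[2],[*c0,.05],loss='soft_l1',f_scale=.002); return s.x[:2],s.x[2]
def rotor(P,C,c0,fold=True):
    # fork tops : fit cross, 4-fold symmetry, fork edges at +-18mm
    k=(abs(P[:,2]-.15)<.005)&(np.hypot(*(P[:,:2]-c0).T)<.125)&(np.hypot(*(P[:,:2]-c0).T)>.045)&(C.min(1)>110)
    p=P[k][:,:2]
    def cost(q):
        d=p-q[:2]; a=np.arctan2(d[:,1],d[:,0])-q[2]; a=(a+np.pi/4)%(np.pi/2)-np.pi/4
        w=abs(np.hypot(*d.T)*np.sin(a)); return np.maximum(w-.018,0)+.02*w
    b=min((least_squares(cost,[*c0,a]) for a in np.arange(0,1.57,.2)),key=lambda s:s.cost)
    return b.x,len(p)
E
python3 - <<'E'
from fit import *
d=np.load("cloud.npz");P,C,s=d['P'],d['C'].astype(int),d['s']
c0=np.array([.615,-.14])
for S in(0,1,None):
    m=np.ones(len(P),bool) if S is None else s==S
    p,c=P[m],C[m]
    x,n=rotor(p,c,c0); print("rotor",S,x.round(4),n,"cand deg",(np.degrees(x[2])+90*np.arange(4)).round(1))
    r=np.hypot(*(p[:,:2]-x[:2]).T)
    k=(r<.11)&(p[:,2]>.004)&(p[:,2]<.022); print(" foot z",np.median(p[k,2]).round(4))
    k=(np.hypot(p[:,0]-.55,p[:,1]+.125)<.03)&(p[:,2]>.17)&(p[:,2]<.234)&(c[:,2]>c[:,0]+25)
    h,_=circ(p[k][:,:2],.006,p[k][:,:2].mean(0)+[.004,.006]); print(" handle",h.round(4),k.sum(),"ang",np.degrees(np.arctan2(*(h-x[:2])[::-1])).round(1),"r",np.hypot(*(h-x[:2])).round(4), "top",np.percentile(p[(np.hypot(*(p[:,:2]-h).T)<.008),2],95).round(4))
    k=(np.hypot(p[:,0]-.507,p[:,1]-.16)<.035)&(p[:,2]>.165)&(p[:,2]<.24)
    q=p[k][:,:2]; print(" standpip",q.mean(0).round(4),q.min(0).round(4),q.max(0).round(4),cv2.minAreaRect((q*1000).astype(np.float32)), "ztop",p[(np.hypot(p[:,0]-.515,p[:,1]-.16)<.03),2].max().round(4))
    k=(abs(p[:,2]-.15)<.006)&(np.hypot(p[:,0]-.53,p[:,1]-.16)<.09)&(np.ptp(c,axis=1)<40)
    q=p[k][:,:2];print(" standfork",q.mean(0).round(4),cv2.minAreaRect((q*1000).astype(np.float32)),k.sum())
D=np.load("scene0.npz");save("crop.png",D['c'][100:340,190:430],2.4)
E
```

```text
rotor 0 [ 0.6118 -0.1379  1.8963] 1653 cand deg [108.6 198.6 288.6 378.6]
 foot z 0.0146
 handle [ 0.5493 -0.1188] 116 ang 163.0 r 0.0654 top 0.2396
 standpip [0.5048 0.1641] [0.4939 0.1585] [0.5214 0.1754] ((506.7947998046875, 165.23072814941406), (13.95500373840332, 29.023836135864258), 74.72535705566406) ztop 0.2748
 standfork [0.5182 0.1646] ((516.1183471679688, 170.94622802734375), (43.761714935302734, 104.1532974243164), 72.7599868774414) 517
rotor 1 [ 0.6134 -0.1435  1.9191] 946 cand deg [110. 200. 290. 380.]
 foot z 0.0143
 handle [ 0.5496 -0.1201] 1 ang 159.9 r 0.0679 top 0.2389
 standpip [0.508  0.1631] [0.4948 0.1563] [0.5224 0.1744] ((508.3035583496094, 164.67425537109375), (16.626602172851562, 28.247671127319336), 83.33642578125) ztop 0.2741
 standfork [0.5202 0.1625] ((516.6121826171875, 167.27455139160156), (41.800262451171875, 102.64388275146484), 73.4417953491211) 253
rotor None [ 0.6129 -0.1394  1.9025] 2599 cand deg [109. 199. 289. 379.]
 foot z 0.0144
 handle [ 0.5493 -0.1188] 117 ang 162.0 r 0.0668 top 0.2396
 standpip [0.5061 0.1637] [0.4939 0.1563] [0.5224 0.1754] ((507.7736511230469, 164.99337768554688), (17.001981735229492, 29.327556610107422), 81.29280853271484) ztop 0.2748
 standfork [0.5189 0.1639] ((515.943115234375, 168.69786071777344), (45.11183166503906, 106.2969970703125), 70.94134521484375) 770
```

View pics/crop.png

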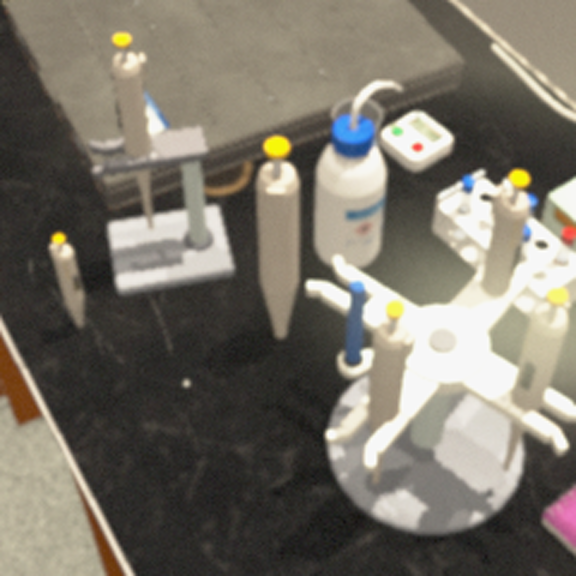

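The crop confirms it: small at (65,280), middle-sized hanging in the grey stand fork at (130,90), large at (278,230). The one in the stand fits. I'll lift, then travel toward the handle with the jaws closed.

Request:
{"api": "play_rows", "payload": {
  "moves": [
    [0, -0.05, 0, 0, 0, 0, 0],
    [0, -0.05, 0, 0, 0, 0, 0],
    [-0.023, 0, 0.0415, 0, 0, 0, 0],
    [-0.023, 0, 0.0415, 0, 0, 0, 0],
    [-0.023, 0, 0.0415, 0, 0, 0, 0]
  ],
  "force": 20
}}

```text
clock: 0.6
tool_pos: [0.2785, -0.4113, 0.4022]
tool_rot: [-1.569, 0.01, -1.236]
contact_force: [0.2, -1.2, -0.3]
grip_width: 0.0574
```

Request:
{"api": "play_rows", "payload": {
  "moves": [
    [-0.023, 0, 0.0415, 0, 0, 0, 0],
    [-0.023, 0, 0.0415, 0, 0, 0, 0],
    [-0.023, 0, 0.0415, 0, 0, 0, 0],
    [-0.023, 0, 0.0415, 0, 0, 0, 0],
    [-0.023, 0, 0.0415, 0, 0, 0, 0]
  ]
}}

```text
clock: 1.1
tool_pos: [0.4409, -0.2264, 0.4027]
tool_rot: [-1.569, 0.011, -1.239]
contact_force: [1.1, -0.2, -0.2]
grip_width: 0.0177
```

Request:
{"api": "play_rows", "payload": {
  "moves": [
    [-0.02, 0, 0.035, 0, -0.14, 0, 0],
    [0, 0, 0, 0, -0.14, 0, 0],
    [0, 0, 0, 0, -0.14, 0, 0],
    [0, 0, 0, 0, -0.14, 0, 0],
    [0, 0, 0, 0, -0.14, 0, 0]
  ]
}}

```text
clock: 1.6
tool_pos: [0.4719, -0.1867, 0.4007]
tool_rot: [-1.56, 0.012, -0.503]
contact_force: [0.5, -0.5, -0.7]
grip_width: 0.0004
```

```bash
cat > plan.py <<'E'
from h import *
from scipy.spatial.transform import Rotation as Ro
def rot(r): return Ro.from_euler('xyz',r)
def delta(pos,yaw):
    s=manip.get_state(); A=rot(s['tool_rot']); B=rot([-np.pi/2,0,yaw])
    print("t %.2f"%s['clock'],"pos",s['tool_pos'].round(4),"rot",s['tool_rot'].round(4),"w %.4f"%s['grip_width'],"F",s['contact_force'].round(2))
    print(" shift(tool)",A.inv().apply(np.array(pos)-s['tool_pos']).round(4),"turn",(A.inv()*B).as_rotvec().round(4))
E
python3 - <<'E'
from plan import *
delta([.558,-.09,.289],-.35)
c,W,p=grab("wrist"); np.savez("w1.npz",c=c,W=W,**p); save("w1.png",c)
d=np.load("cloud.npz")['P']
k=np.hypot(d[:,0]-.565,d[:,1]-.01)<.03; print("large top",d[k,2].max(), d[k&(d[:,2]>.2)].mean(0))
E
```

```text
t 1.60 pos [ 0.4719 -0.1867  0.4007] rot [-1.5596  0.0117 -0.5028] w 0.0004 F [ 0.53 -0.46 -0.66]
 shift(tool) [0.0302 0.1128 0.1249] turn [-0.012  -0.1528 -0.0108]
large top 0.247161775577915 [0.56508123 0.01830793 0.21987895]
```

View pics/w1.png

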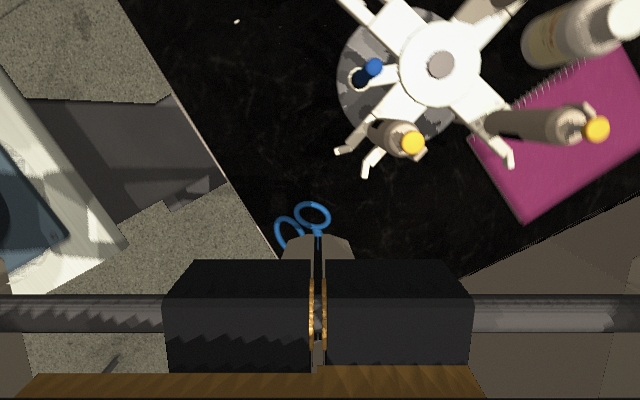

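The wrist view shows the hub at (440,65), the handle at (372,70) and the free fork leaving the picture at the upper left. I'll refine from this close cloud while moving on.

Request:
{"api": "play_rows", "payload": {
  "moves": [
    [0.01, 0, 0.04, -0.012, -0.14, -0.01, 0],
    [0.006, 0, 0.038, 0, 0, 0, 0],
    [0.006, 0, 0.038, 0, 0, 0, 0]
  ]
}}

```text
clock: 1.95
tool_pos: [0.5379, -0.0917, 0.3998]
tool_rot: [-1.573, 0.003, -0.372]
contact_force: [0.9, 0.5, 0.5]
grip_width: 0.0001
```

Run:
```python
from plan import *
from fit import *
d=np.load("w1.npz"); 
c2,W2,p2=grab("wrist"); np.savez("w2.npz",c=c2,W=W2,**p2)
for c,W in((d['c'],d['W']),(c2,W2)):
    p=W.reshape(-1,3);c=c.reshape(-1,3).astype(int);k=np.isfinite(p).all(1);p=p[k];c=c[k]
    k=(np.hypot(p[:,0]-.613,p[:,1]+.14)<.025)&(p[:,2]>.153); print("hub",np.median(p[k],0).round(4),k.sum())
    x,n=rotor(p,c,np.array([.613,-.14]));print(x.round(4),np.degrees(x[2]),n)
    k=(np.hypot(p[:,0]-.55,p[:,1]+.12)<.03)&(p[:,2]>.165)&(p[:,2]<.243)&(c[:,2]>c[:,0]+25)
    if k.sum()>5: print("handle",k.sum(),circ(p[k][:,:2],.006)[0],"top",p[k&(p[:,2]>.235)].mean(0).round(4))
delta([.558,-.09,.289],-.35)
```

```text
hub [ 0.6131 -0.14    0.1541] 2347
[ 0.613  -0.1364  0.3226] 18.48095840300452 6092
handle 408 [ 0.55087825 -0.11990823] top [ 0.5497 -0.1187  0.2393]
hub [ 0.6114 -0.1273  0.1573] 2829
[ 0.6134 -0.1336  0.3006] 17.2229806325159 5566
handle 414 [ 0.55017569 -0.11946927] top [ 0.552  -0.116   0.2389]
t 2.00 pos [ 0.5399 -0.0867  0.3995] rot [-1.5681  0.0027 -0.3686] w 0.0002 F [-0.06  3.3  -0.45]
 shift(tool) [0.0183 0.1105 0.0032] turn [-0.0027 -0.0186 -0.0027]
```

Request:
{"api": "play_rows", "payload": {
  "moves": [
    [0.018, 0.02, 0.003, 0, -0.018, 0, 0],
    [0, 0.045, 0, 0, 0, 0, 0],
    [0, 0.045, 0, 0, 0, 0, 0],
    [0, 0, 0, 0, 0, 0, 0]
  ]
}}

```text
clock: 2.4
tool_pos: [0.5597, -0.0872, 0.287]
tool_rot: [-1.568, 0.0, -0.355]
contact_force: [-0.2, 0.7, -0.9]
grip_width: 0.0004
```

Run:
```python
from plan import *
delta([.558,-.09,.289],-.35)
```

```text
t 2.40 pos [ 0.5597 -0.0872  0.287 ] rot [-1.5677e+00  1.0000e-04 -3.5500e-01] w 0.0004 F [-0.16  0.71 -0.88]
 shift(tool) [-0.0006 -0.002  -0.0032] turn [-0.0031 -0.005  -0.0001]
```

Request:
{"api": "play_rows", "payload": {
  "moves": [
    [0, -0.002, -0.01, 0, -0.01, 0, 0],
    [0, 0, -0.006, 0, 0, 0, 0],
    [-0.0005, 0, -0.004, 0, -0.05, 0, 0],
    [-0.001, 0, -0.005, 0, -0.07, 0, 0],
    [-0.001, 0, -0.005, 0, -0.07, 0, 0]
  ]
}}

```text
clock: 2.9
tool_pos: [0.549, -0.1181, 0.298]
tool_rot: [-1.567, -0.01, -0.154]
contact_force: [0.7, 3.2, -2.0]
grip_width: 0.0006
```

Request:
{"api": "play_rows", "payload": {
  "moves": [
    [-0.001, 0, -0.005, 0, -0.07, 0, 0],
    [-0.001, 0, -0.005, 0, -0.07, 0, 0],
    [-0.001, 0, -0.005, 0, -0.07, 0, 0]
  ]
}}

```text
clock: 3.2
tool_pos: [0.545, -0.1347, 0.3051]
tool_rot: [-1.57, -0.018, 0.062]
contact_force: [-0.5, 2.5, -1.7]
grip_width: 0.0006
```

```bash
cat >> plan.py <<'E'
CEN=np.array([.613,-.139])
def push():
    s=manip.get_state(); p=s['tool_pos']; yaw=s['tool_rot'][2]; x=np.array([np.cos(yaw),np.sin(yaw)]); z=np.array([-x[1],x[0]])
    h=p[:2]-.0135*z; d=h-CEN; print("t %.2f"%s['clock'],p.round(4),"rot",s['tool_rot'].round(3),"h-contact ang %.1f r %.4f"%(np.degrees(np.arctan2(d[1],d[0]))%360,np.hypot(*d)),"yaw+180 %.1f"%(np.degrees(yaw)%360+180),
      "F(x,z tool) %.2f %.2f"%(s['contact_force'][:2]@x,s['contact_force'][:2]@z),"Fz %.2f"%s['contact_force'][2], "cen in tool",((CEN-p[:2])@x).round(4),((CEN-p[:2])@z).round(4))
E
python3 - <<'E'
from plan import *
push()
E
```

```text
t 3.20 [ 0.545  -0.1347  0.3051] rot [-1.57  -0.018  0.062] h-contact ang 187.7 r 0.0678 yaw+180 183.5 F(x,z tool) -0.35 2.49 Fz -1.68 cen in tool 0.0676 -0.0085
```

Request:
{"api": "play_rows", "payload": {
  "moves": [
    [-0.001, 0.006, -0.005, 0, -0.07, 0.01, 0],
    [-0.001, 0.006, -0.005, 0, -0.07, 0.01, 0],
    [-0.001, 0.005, -0.005, 0, -0.07, 0, 0]
  ]
}}

```text
clock: 3.5
tool_pos: [0.5453, -0.1527, 0.2979]
tool_rot: [-1.578, -0.009, 0.277]
contact_force: [-0.7, 2.0, 3.1]
grip_width: 0.0007
```

Run:
```python
from plan import *
push()
```

```text
t 3.50 [ 0.5453 -0.1527  0.2979] rot [-1.578 -0.009  0.277] h-contact ang 202.6 r 0.0693 yaw+180 195.9 F(x,z tool) -0.14 2.17 Fz 3.13 cen in tool 0.0688 -0.0053
```

Request:
{"api": "play_rows", "payload": {
  "moves": [
    [-0.0005, 0.005, -0.003, 0, -0.06, 0.005, 0],
    [-0.0005, 0.005, -0.002, 0, -0.05, 0, 0],
    [-0.0005, 0.003, -0.002, 0, -0.04, 0, 0]
  ]
}}

```text
clock: 3.8
tool_pos: [0.5473, -0.1631, 0.2941]
tool_rot: [-1.587, -0.011, 0.43]
contact_force: [-1.1, 2.1, -0.6]
grip_width: 0.0004
```

Run:
```python
from plan import *
push()
```

```text
t 3.80 [ 0.5473 -0.1631  0.2941] rot [-1.587 -0.011  0.43 ] h-contact ang 211.2 r 0.0702 yaw+180 204.6 F(x,z tool) -0.17 2.36 Fz -0.60 cen in tool 0.0697 -0.0055
```

Request:
{"api": "play_rows", "payload": {
  "moves": [
    [-0.0005, 0.003, -0.002, 0.006, -0.05, 0.004, 0],
    [-0.0003, 0.003, -0.002, 0.006, -0.04, 0.004, 0]
  ]
}}

```text
clock: 4.0
tool_pos: [0.5492, -0.1685, 0.2941]
tool_rot: [-1.58, -0.008, 0.521]
contact_force: [-0.2, 1.6, 0.1]
grip_width: 0.0006
```

Request:
{"api": "play_rows", "payload": {
  "moves": [
    [-0.0003, 0.003, -0.002, 0, -0.04, 0, 0]
  ]
}}

```text
clock: 4.1
tool_pos: [0.5503, -0.1713, 0.294]
tool_rot: [-1.583, -0.009, 0.561]
contact_force: [-0.6, 0.9, 0.6]
grip_width: 0.0006
```

Run:
```python
from plan import *
push()
```

```text
t 4.10 [ 0.5503 -0.1713  0.294 ] rot [-1.583 -0.009  0.561] h-contact ang 218.2 r 0.0707 yaw+180 212.2 F(x,z tool) 0.02 1.07 Fz 0.64 cen in tool 0.0703 -0.006
```

Request:
{"api": "play_rows", "payload": {
  "moves": [
    [-0.0003, 0.003, -0.002, 0.004, -0.04, 0.004, 0],
    [-0.0003, 0.003, -0.002, 0.004, -0.04, 0.004, 0]
  ]
}}

```text
clock: 4.3
tool_pos: [0.5529, -0.1765, 0.2941]
tool_rot: [-1.581, -0.006, 0.642]
contact_force: [0.1, 3.2, 0.3]
grip_width: 0.0003
```

Request:
{"api": "play_rows", "payload": {
  "moves": [
    [-0.0003, 0.003, -0.0015, 0, -0.03, 0, 0]
  ]
}}

```text
clock: 4.4
tool_pos: [0.554, -0.1786, 0.294]
tool_rot: [-1.584, -0.007, 0.672]
contact_force: [-0.2, 1.3, 0.7]
grip_width: 0.0003
```

Run:
```python
from plan import *
push()
```

```text
t 4.40 [ 0.554  -0.1786  0.294 ] rot [-1.584 -0.007  0.672] h-contact ang 224.8 r 0.0713 yaw+180 218.5 F(x,z tool) 0.66 1.16 Fz 0.67 cen in tool 0.0709 -0.0057
```

Request:
{"api": "play_rows", "payload": {
  "moves": [
    [-0.0001, 0.003, -0.002, 0.004, -0.04, 0.004, 0],
    [-0.0001, 0.003, -0.002, 0.004, -0.04, 0.004, 0]
  ]
}}

```text
clock: 4.6
tool_pos: [0.5567, -0.1825, 0.294]
tool_rot: [-1.58, -0.003, 0.753]
contact_force: [-4.2, 7.4, 2.8]
grip_width: 0.0001
```

Request:
{"api": "play_rows", "payload": {
  "moves": [
    [-0.0001, 0.003, -0.0015, 0, -0.03, 0, 0]
  ]
}}

```text
clock: 4.7
tool_pos: [0.557, -0.1832, 0.294]
tool_rot: [-1.58, -0.004, 0.784]
contact_force: [-6.0, 6.4, 5.8]
grip_width: 0.0009
```

Run:
```python
from plan import *
push()
```

```text
t 4.70 [ 0.557  -0.1832  0.294 ] rot [-1.58  -0.004  0.784] h-contact ang 229.2 r 0.0711 yaw+180 224.9 F(x,z tool) 0.25 8.72 Fz 5.81 cen in tool 0.0709 -0.0082
```

Contact has risen to 8.7 N along the push, so this is the stop. I'll hold here.

Request:
{"api": "play_rows", "payload": {
  "moves": [
    [0, 0, -0.0015, 0, 0, 0, 0]
  ]
}}

```text
clock: 4.8
tool_pos: [0.5564, -0.1833, 0.2952]
tool_rot: [-1.575, -0.004, 0.784]
contact_force: [-4.6, 6.0, -7.2]
grip_width: 0.0007
```

Request:
{"api": "play_rows", "payload": {
  "moves": [
    [0, 0.001, -0.0015, 0, 0, 0, 0],
    [0, 0.001, -0.0015, 0, 0, 0, 0]
  ]
}}

```text
clock: 5.0
tool_pos: [0.5561, -0.1835, 0.2955]
tool_rot: [-1.568, -0.007, 0.782]
contact_force: [-2.4, 5.9, -5.0]
grip_width: 0.0003
```

Run:
```python
from plan import *
push()
```

```text
t 5.00 [ 0.5561 -0.1835  0.2955] rot [-1.568 -0.007  0.782] h-contact ang 228.7 r 0.0719 yaw+180 224.8 F(x,z tool) 2.51 5.88 Fz -5.04 cen in tool 0.0717 -0.0086
```

Request:
{"api": "play_rows", "payload": {
  "moves": [
    [0.0005, 0.002, -0.0025, 0, -0.02, 0, 0],
    [0.0005, 0.002, -0.0025, 0, -0.02, 0, 0]
  ]
}}

```text
clock: 5.2
tool_pos: [0.5574, -0.185, 0.2953]
tool_rot: [-1.562, -0.007, 0.821]
contact_force: [-8.3, 5.4, 3.0]
grip_width: 0.0009
```

Run:
```python
from plan import *
push()
```

```text
t 5.20 [ 0.5574 -0.185   0.2953] rot [-1.562 -0.007  0.821] h-contact ang 230.4 r 0.0717 yaw+180 227.1 F(x,z tool) -1.71 9.72 Fz 3.03 cen in tool 0.0716 -0.0093
```

Request:
{"api": "play_rows", "payload": {
  "moves": [
    [0, 0.0015, -0.0019, 0, 0, 0, 0],
    [0, 0.0015, -0.0019, 0, 0, 0, 0],
    [0, 0.0015, -0.0019, 0, 0, 0, 0]
  ]
}}

```text
clock: 5.5
tool_pos: [0.5572, -0.1854, 0.2956]
tool_rot: [-1.55, -0.011, 0.82]
contact_force: [-4.7, 6.3, -1.4]
grip_width: 0.0003
```

Run:
```python
from plan import *
push()
```

```text
t 5.50 [ 0.5572 -0.1854  0.2956] rot [-1.55  -0.011  0.82 ] h-contact ang 230.4 r 0.0721 yaw+180 227.0 F(x,z tool) 1.42 7.71 Fz -1.37 cen in tool 0.0719 -0.0092
```

Request:
{"api": "play_rows", "payload": {
  "moves": [
    [0, 0.0015, -0.002, -0.003, 0, 0, 0],
    [0, 0.0015, -0.002, -0.003, 0, 0, 0],
    [0, 0.0015, -0.002, -0.003, 0, 0, 0],
    [0, 0.0015, -0.002, -0.003, 0, 0, 0],
    [0, 0.0015, -0.002, -0.003, 0, 0, 0]
  ]
}}

```text
clock: 6.0
tool_pos: [0.5574, -0.186, 0.2956]
tool_rot: [-1.545, -0.016, 0.817]
contact_force: [-5.9, 7.2, -1.4]
grip_width: 0.0004
```

Run:
```python
from plan import *
push()
```

```text
t 6.00 [ 0.5574 -0.186   0.2956] rot [-1.545 -0.016  0.817] h-contact ang 230.9 r 0.0725 yaw+180 226.8 F(x,z tool) 1.18 9.22 Fz -1.44 cen in tool 0.0723 -0.0083
```

Held for over 1 s at 7.7–9.7 N. Now I'll back off, rise and re-measure.

Request:
{"api": "play_rows", "payload": {
  "moves": [
    [0, 0, 0.006, 0, 0, 0, 0],
    [-0.002, 0, 0.012, 0, 0, 0, 0],
    [-0.004, -0.02, 0.02, -0.01, 0, 0.005, 0],
    [0, -0.05, 0, -0.01, 0, 0.005, 0],
    [0, -0.05, 0, -0.005, 0, 0.005, 0]
  ]
}}

```text
clock: 6.5
tool_pos: [0.5198, -0.1664, 0.4199]
tool_rot: [-1.566, 0.001, 0.812]
contact_force: [0.5, -0.0, 0.3]
grip_width: 0.0003
```

Request:
{"api": "play_rows", "payload": {
  "moves": [
    [-0.03, -0.02, 0.03, 0, 0.14, 0, 0.06],
    [-0.04, 0, 0.02, 0, 0.14, 0, 0.06],
    [-0.04, 0, 0, 0, 0.14, 0, 0.06],
    [0, 0, 0, 0, 0, 0, 0.06],
    [0, 0, 0, 0, 0, 0, 0.06]
  ]
}}

```text
clock: 7.0
tool_pos: [0.3945, -0.1989, 0.4583]
tool_rot: [-1.6, -0.014, 0.374]
contact_force: [0.5, -0.2, -0.3]
grip_width: 0.0363
```

Run:
```python
from plan import *
for n in("scene","side","wrist"):
    c,W,p=grab(n); np.savez(f"{n}3.npz",c=c,W=W,**p)
    if n!="scene": save(n+"3.png",c); 
push()
a=cv2.imread("pics/side3.png");b=cv2.imread("pics/wrist3.png");cv2.imwrite("pics/both3.png",cv2.resize(np.vstack([a,b]),None,fx=.75,fy=.75))
```

```text
t 7.15 [ 0.3957 -0.1985  0.457 ] rot [-1.597 -0.012  0.376] h-contact ang 198.7 r 0.2242 yaw+180 201.6 F(x,z tool) 0.81 -1.18 Fz 0.30 cen in tool 0.2239 -0.0245
```

View pics/both3.png

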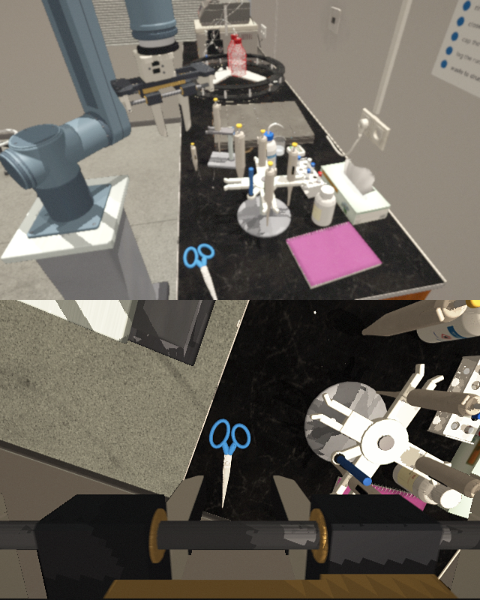

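The side view (top) shows the free fork at (235,183) pointing at the robot. In the wrist view it is at (330,410), with the handle at (352,468). Next I'll fit the fork and the stand pipette.

Run:
```python
from plan import *
from fit import *
c0=np.array([.613,-.139]); A=[];B=[]
for n in("scene","side","wrist"):
    d=np.load(n+"3.npz"); p=d['W'].reshape(-1,3);c=d['c'].reshape(-1,3).astype(int);k=np.isfinite(p).all(1);p=p[k];c=c[k];A.append(p);B.append(c)
for n,p,c in zip(("scene","side","wrist","all"),A+[np.concatenate(A)],B+[np.concatenate(B)]):
    x,m=rotor(p,c,c0)
    print(n,"rotor",x.round(4),m,"free deg",np.degrees(x[2])%90+90*(1 if np.degrees(x[2])%90>45 else 2))
    r=p[:,:2]-c0
    # tines
    k=(abs(p[:,2]-.15)<.004)&(r[:,0]<-.075)&(r[:,0]>-.118)&(abs(r[:,1])<.035)&(c.min(1)>110)
    q=p[k]
    for lo in(-.115,-.105,-.095,-.085):
        y=q[(q[:,0]-c0[0]>lo)&(q[:,0]-c0[0]<lo+.01),1]; h=np.histogram(y-c0[1],bins=np.arange(-.03,.031,.003))[0]; print("  ",lo,h)
    k=(np.hypot(p[:,0]-.557,p[:,1]+.19)<.03)&(p[:,2]>.165)&(p[:,2]<.243)&(c[:,2]>c[:,0]+25)
    if k.sum()>20: h=circ(p[k][:,:2],.006)[0]; print("  handle",h.round(4),np.degrees(np.arctan2(*(h-c0)[::-1]))%360,np.hypot(*(h-c0)))
    k=(np.hypot(p[:,0]-.507,p[:,1]-.16)<.04)&(p[:,2]>.165)&(p[:,2]<.24)
    if k.sum()>20:
        q=p[k][:,:2]; print("  standpip",k.sum(),cv2.minAreaRect((q*1000).astype(np.float32)))
```

```text
scene rotor [ 0.6038 -0.1429 -0.1109] 1675 free deg 173.64382963999773
   -0.115 [0 0 0 0 0 1 6 9 5 3 0 0 0 0 0 3 6 8 7 2]
   -0.105 [ 0  0  0  0  0  1 12  6 10  7  0  0  0  0  8 10  9  4  1  0]
   -0.095 [ 0  0  0  0  0  6 11  6  8  3  1  0  0  0 12  6  8  7  0  0]
   -0.085 [ 0  0  0  0  0  9  8  9  8  3  0  0  0  5 12  5  9  3  0  0]
  handle [ 0.5644 -0.191 ] 226.92903262562768 0.07122971777402627
side rotor [ 0.6054 -0.1438 -0.1059] 1115 free deg 173.93334263136705
   -0.115 [0 0 0 0 0 4 7 1 3 1 0 0 0 0 0 1 6 4 1 0]
   -0.105 [0 0 0 0 0 2 8 4 5 1 0 0 0 2 5 7 1 3 0 0]
   -0.095 [0 0 0 0 0 3 7 6 2 1 0 0 0 1 8 3 6 1 0 0]
   -0.085 [0 0 0 0 1 7 5 8 2 0 0 0 0 4 8 4 2 0 0 0]
  handle [ 0.5654 -0.1919] 228.01821142622907 0.07119033483685008
  standpip 231 ((508.49951171875, 165.0701141357422), (17.83917999267578, 28.323511123657227), 85.9544906616211)
wrist rotor [ 0.6049 -0.1418 -0.1604] 4419 free deg 170.8072685181036
   -0.115 [ 0  0  0  0  0  2 15 22 15  6  0  0  0  0  0  1  9 16 21  8]
   -0.105 [ 0  0  0  0  0  0 14 23 24 22  0  0  0  0  7 25 24 23  2  0]
   -0.095 [ 0  0  0  0  0  2 24 22 25 17  0  0  0  0 18 24 26 22  1  0]
   -0.085 [ 0  0  0  0  0 10 24 25 25 13  2  0  0  2 25 24 25 15  0  0]
  handle [ 0.5659 -0.1917] 228.25022165567276 0.07068815375458301
all rotor [ 0.6055 -0.1427  1.4305] 7209 free deg 171.95985178502147
   -0.115 [ 0  0  0  0  0  7 28 32 23 10  0  0  0  0  0  5 21 28 29 10]
   -0.105 [ 0  0  0  0  0  3 34 33 39 30  0  0  0  2 20 42 34 30  3  0]
   -0.095 [ 0  0  0  0  0 11 42 34 35 21  1  0  0  1 38 33 40 30  1  0]
   -0.085 [ 0  0  0  0  1 26 37 42 35 16  2  0  0 11 45 33 36 18  0  0]
  handle [ 0.5658 -0.1919] 228.23467996099768 0.07090380040874814
  standpip 231 ((508.49951171875, 165.0701141357422), (17.83917999267578, 28.323511123657227), 85.9544906616211)
```

Run:
```python
from plan import *
from fit import *
def load(n):
    d=np.load(n+".npz"); p=d['W'].reshape(-1,3);c=d['c'].reshape(-1,3);k=np.isfinite(p).all(1);return p[k],c[k]
S=[load(n) for n in("scene0","side0","scene3","side3")]
P=np.concatenate([a for a,_ in S]);C=np.concatenate([b for _,b in S])
R3=[load(n) for n in("scene3","side3","wrist3")]
def tm(P,C,cx,cy,half,r,zl,zh):
    n=int(2*half/r);img=np.full((n,n,3),30,np.uint8)
    k=(abs(P[:,0]-cx)<half*.99)&(abs(P[:,1]-cy)<half*.99)&(P[:,2]>zl)&(P[:,2]<zh)
    p=P[k];c=C[k];o=np.argsort(p[:,2]);p=p[o];c=c[o]
    img[n-1-((p[:,0]-cx+half)/r).astype(int),n-1-((p[:,1]-cy+half)/r).astype(int)]=c
    return cv2.resize(img,(400,400),interpolation=cv2.INTER_NEAREST)
a=tm(P,C,.52,.16,.08,.0016,.142,.158);b=tm(P,C,.52,.16,.08,.0016,.165,.30)
Q=np.concatenate([a_ for a_,_ in R3]);D=np.concatenate([b_ for _,b_ in R3])
c=tm(Q,D,.56,-.145,.08,.0016,.142,.165);
save("maps.png",np.hstack([a,c]))
# hub & foot
for n,(p,cc) in zip(("scene0","side0","scene3","side3","w3"),S+[R3[2]]):
    r=np.hypot(p[:,0]-.613,p[:,1]+.139)
    k=(r<.1)&(abs(p[:,2]-.0145)<.004); q=p[k][:,:2]
    f=least_squares(lambda x:np.r_[np.maximum(np.hypot(*(q-x).T)-.085,0)],[.613,-.139])
    h=cv2.convexHull((q*1000).astype(np.float32))[:,0]/1000
    g=circ(h,.085,np.array([.613,-.139]))[0]
    k2=(r<.028)&(p[:,2]>.1535)&(p[:,2]<.166);
    print(n,"foot in",f.x.round(4),"hull",g.round(4),"hubtop",p[k2].mean(0).round(4),k2.sum())
    # stand fork points
    k=(abs(p[:,2]-.15)<.004)&(np.hypot(p[:,0]-.52,p[:,1]-.165)<.08)&(np.ptp(cc.astype(int),axis=1)<40)
    if k.sum()>30: print("   standfork",cv2.minAreaRect((p[k][:,:2]*1000).astype(np.float32)),k.sum(),"z",np.median(p[k,2]).round(4))
```

```text
scene0 foot in [ 0.6136 -0.1432] hull [ 0.6141 -0.1415] hubtop [ 0.6145 -0.142   0.1556] 390
   standfork ((516.4097900390625, 171.4211883544922), (43.75037384033203, 104.05582427978516), 73.40911865234375) 462 z 0.1499
side0 foot in [ 0.6164 -0.1446] hull [ 0.6192 -0.1436] hubtop [ 0.6129 -0.1407  0.1553] 226
   standfork ((516.5744018554688, 167.2857666015625), (41.800262451171875, 102.5650405883789), 73.4417953491211) 217 z 0.1495
scene3 foot in [ 0.6144 -0.143 ] hull [ 0.6153 -0.1431] hubtop [ 0.614  -0.1388  0.1555] 396
side3 foot in [ 0.6128 -0.1438] hull [ 0.6144 -0.1428] hubtop [ 0.6035 -0.1391  0.1551] 129
   standfork ((516.6444702148438, 167.38381958007812), (40.17580032348633, 102.5584945678711), 71.48362731933594) 216 z 0.1497
w3 foot in [ 0.6117 -0.1403] hull [ 0.6196 -0.1445] hubtop [ 0.6131 -0.1386  0.1551] 1383
```

View pics/maps.png

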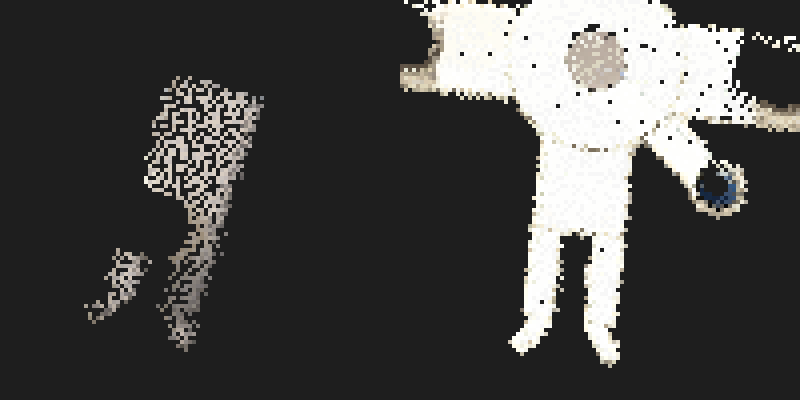

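The maps show a clear slot in both forks. In the right map, the free fork's centreline runs from hub (598,60) to slot back (578,235) and points at about 174°. In the left map, the stand fork points at about 167°. I'll go to the stand and look from close up.

Run:
```python
from plan import *
delta([.48,.045,.46],-.23)
```

```text
t 7.15 pos [ 0.3957 -0.1985  0.457 ] rot [-1.5972 -0.0125  0.3763] w 0.0477 F [ 1.18 -0.8   0.3 ]
 shift(tool) [ 0.1679 -0.0061  0.1954] turn [0.0218 0.6061 0.0201]
```

Request:
{"api": "play_rows", "payload": {
  "moves": [
    [0.03, 0, 0.036, 0.011, 0, 0.01, 0.06],
    [0.03, 0, 0.036, 0.011, 0, 0.01, 0.06],
    [0.03, 0, 0.036, 0, 0, 0, 0.06],
    [0.03, 0, 0.036, 0, 0, 0, 0.06],
    [0.03, 0, 0.036, 0, 0, 0, 0.06]
  ]
}}

```text
clock: 7.65
tool_pos: [0.4747, 0.0277, 0.4514]
tool_rot: [-1.572, 0.012, 0.372]
contact_force: [0.9, -0.8, 0.6]
grip_width: 0.0599
```

Request:
{"api": "play_rows", "payload": {
  "moves": [
    [0, 0, 0, 0, 0.14, 0, 0.06],
    [0, 0, 0, 0, 0.14, 0, 0.06],
    [0, 0, 0, 0, 0.14, 0, 0.06],
    [0, 0, 0, 0, 0.14, 0, 0.06],
    [0, 0, 0, 0, 0, 0, 0.06]
  ]
}}

```text
clock: 8.15
tool_pos: [0.4792, 0.0417, 0.4467]
tool_rot: [-1.576, 0.018, -0.181]
contact_force: [-0.3, -0.3, -0.7]
grip_width: 0.06
```

Run:
```python
from plan import *
from fit import *
c,W,p=grab("wrist"); np.savez("w4.npz",c=c,W=W,**p)
delta([.48,.045,.46],-.23)
P=W.reshape(-1,3);C=c.reshape(-1,3);k=np.isfinite(P).all(1);P=P[k];C=C[k]
def tm(cx,cy,half,r,zl,zh):
    n=int(2*half/r);img=np.full((n,n,3),30,np.uint8)
    k=(abs(P[:,0]-cx)<half*.99)&(abs(P[:,1]-cy)<half*.99)&(P[:,2]>zl)&(P[:,2]<zh)
    p=P[k];cc=C[k];o=np.argsort(p[:,2]);p=p[o];cc=cc[o]
    img[n-1-((p[:,0]-cx+half)/r).astype(int),n-1-((p[:,1]-cy+half)/r).astype(int)]=cc
    return cv2.resize(img,(400,400),interpolation=cv2.INTER_NEAREST)
top=np.hstack([tm(.52,.16,.06,.0012,.142,.158),tm(.52,.16,.06,.0012,.165,.30)])
save("w4.png",np.vstack([top[:,:],cv2.resize(c[:, :],(320,200))[:, :].repeat(1,0) if 0 else cv2.copyMakeBorder(cv2.resize(c,(320,200)),0,0,0,480,cv2.BORDER_CONSTANT)]))
```

```text
t 8.20 pos [0.4791 0.0416 0.4466] rot [-1.5754  0.0185 -0.177 ] w 0.0602 F [-0.04  0.51 -0.25]
 shift(tool) [ 0.     -0.0134  0.0034] turn [ 0.0051  0.053  -0.0184]
```

View pics/w4.png

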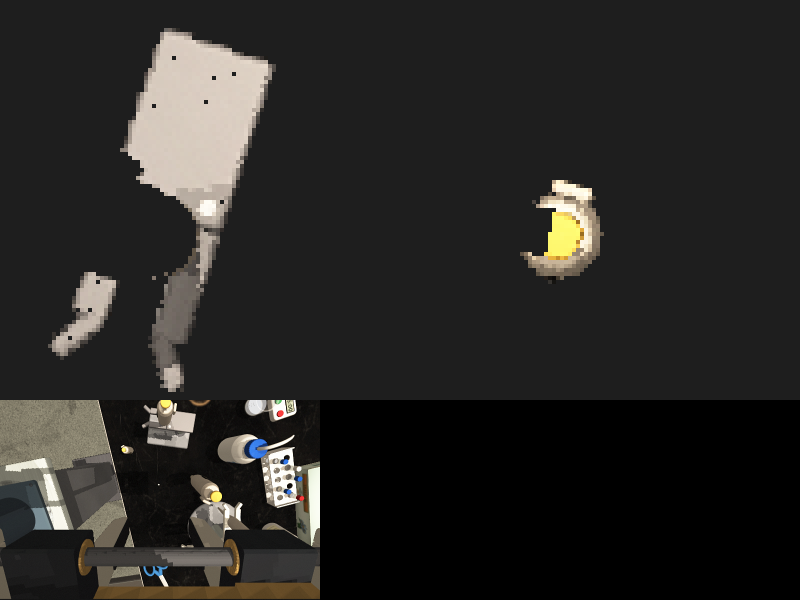

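The wrist view has the stand pipette at (165,410). In the map its button is at about (560,235), and the stand fork's edges give the slot direction as 162.5°. So the seat is at about (0.510, 0.172) and the tool yaw should be −0.305.

Request:
{"api": "play_rows", "payload": {
  "moves": [
    [0, 0.005, 0, 0.005, 0.127, -0.018, 0.06],
    [0, 0, 0.03, 0, 0, 0, 0.06]
  ]
}}

```text
clock: 8.4
tool_pos: [0.4887, 0.0696, 0.4407]
tool_rot: [-1.573, 0.001, -0.301]
contact_force: [0.5, -0.1, 0.4]
grip_width: 0.0601
```

Run:
```python
from plan import *
delta([.5095,.172,.40],-.305)
```

```text
t 8.40 pos [0.4887 0.0696 0.4407] rot [-1.5731e+00  5.0000e-04 -3.0140e-01] w 0.0601 F [ 0.46 -0.08  0.44]
 shift(tool) [-0.0105  0.0405  0.1041] turn [ 0.0023  0.0036 -0.0005]
```

Request:
{"api": "play_rows", "payload": {
  "moves": [
    [-0.0035, 0.013, 0.035, 0.002, 0.003, 0, 0.06],
    [-0.0035, 0.013, 0.035, 0, 0, 0, 0.06],
    [-0.0035, 0.013, 0.034, 0, 0, 0, 0.06],
    [0, 0, 0, 0, 0, 0, 0.06],
    [0, 0, 0, 0, 0, 0, 0.06]
  ]
}}

```text
clock: 8.9
tool_pos: [0.5115, 0.179, 0.3985]
tool_rot: [-1.571, 0.002, -0.28]
contact_force: [-0.9, 0.1, 0.9]
grip_width: 0.0601
```

Run:
```python
from plan import *
delta([.5095,.172,.29],-.305)
cs=[]
for n in("side","scene"):
    c,W,p=grab(n); np.savez(n+"5.npz",c=c,W=W,**p); cs.append(c)
u=cs[0][90:290,200:440];v=cs[1][60:260,150:390]
save("g5.png",np.hstack([u,v]),1.6)
# body cloud from scene5/side5/scene0/side0: visible faces
for n in("scene0","side0","side5","scene5"):
    d=np.load(n+".npz");p=d['W'].reshape(-1,3);c=d['c'].reshape(-1,3).astype(int)
    a=np.radians(-17.5);x=np.array([np.cos(a),np.sin(a)]);z=np.array([-x[1],x[0]])
    q=np.c_[(p[:,:2]-[.5095,.172])@x,(p[:,:2]-[.5095,.172])@z]
    k=(abs(q)<.025).all(1)&(p[:,2]>.17)&(p[:,2]<.235); print(n,k.sum(),np.percentile(q[k],[3,15,50,85,97],axis=0).T.round(4))
    k=(abs(q)<.02).all(1)&(c[:,0]>150)&(c[:,2]<110)&(p[:,2]>.25); print("  button",k.sum(),q[k].mean(0).round(4),np.ptp(q[k],axis=0) if k.any() else 0, p[k,2].max() if k.any() else 0)
```

```text
t 8.90 pos [0.5115 0.179  0.3985] rot [-1.5713  0.0021 -0.2803] w 0.0601 F [-0.93  0.06  0.89]
 shift(tool) [ 0.0003  0.1085 -0.0073] turn [ 0.0005  0.0247 -0.0021]
scene0 299 [[-0.014  -0.011  -0.0022  0.0066  0.01  ]
 [-0.0134 -0.0122 -0.0097 -0.0055 -0.0019]]
  button 39 [-0.0017 -0.0018] [0.01228312 0.01257122] 0.2747763814350867
side0 200 [[-0.0127 -0.0079  0.0017  0.0096  0.0114]
 [-0.0134 -0.0121 -0.0098 -0.0052 -0.0012]]
  button 15 [-0.0002 -0.0031] [0.01095235 0.01006865] 0.27411352738531625
side5 202 [[-0.0127 -0.0078  0.0019  0.0096  0.0119]
 [-0.0138 -0.0121 -0.0095 -0.005  -0.0016]]
  button 10 [ 0.0009 -0.0028] [0.00578467 0.01387721] 0.2753734275687857
scene5 304 [[-0.014  -0.011  -0.0024  0.0068  0.0103]
 [-0.0134 -0.0118 -0.0097 -0.0048 -0.0019]]
  button 26 [-0.0015 -0.0011] [0.01177122 0.01171253] 0.27420636411626964
```

View pics/g5.png

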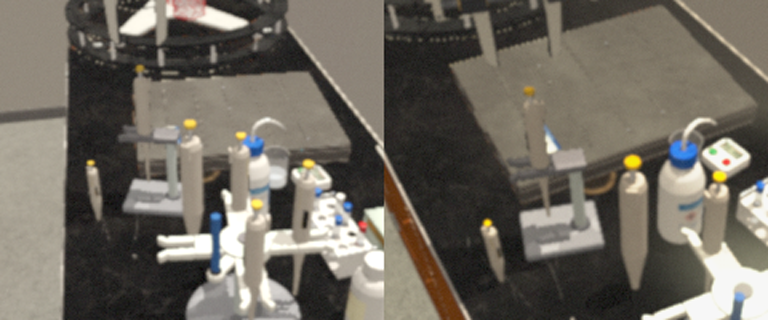

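Both crops show the jaws open above the stand pipette, in line with it, with nothing between them. Cloud extents put the pipette centre within 1 mm of (0.509, 0.171). I'll descend.

Request:
{"api": "play_rows", "payload": {
  "moves": [
    [-0.0005, 0.01, -0.008, 0, 0.025, 0, 0.06],
    [0, 0.03, 0, 0, 0, 0, 0.06],
    [0, 0, 0, 0, 0, 0, 0.06]
  ]
}}

```text
clock: 9.3
tool_pos: [0.5095, 0.1674, 0.3605]
tool_rot: [-1.57, -0.003, -0.309]
contact_force: [-0.7, -1.1, -0.3]
grip_width: 0.0601
```

Run:
```python
from plan import *
delta([.5088,.1712,.29],-.305)
```

```text
t 9.30 pos [0.5095 0.1674 0.3605] rot [-1.57   -0.0029 -0.3095] w 0.0601 F [-0.67 -1.08 -0.33]
 shift(tool) [-0.002   0.0705  0.0034] turn [-0.0008 -0.0044  0.0029]
```

Request:
{"api": "play_rows", "payload": {
  "moves": [
    [-0.002, 0.03, 0.003, 0, -0.004, 0.003, 0.06],
    [0, 0.03, 0, 0, 0, 0, 0.06],
    [0, 0.008, 0, 0, 0, 0, 0.06],
    [0, 0, 0, 0, 0, 0, 0.06]
  ]
}}

```text
clock: 9.7
tool_pos: [0.5117, 0.1677, 0.2981]
tool_rot: [-1.567, -0.009, -0.308]
contact_force: [-0.7, 0.2, 0.1]
grip_width: 0.0601
```

Run:
```python
from plan import *
delta([.5088,.1712,.29],-.305)
```

```text
t 9.70 pos [0.5117 0.1677 0.2981] rot [-1.5666 -0.0094 -0.3078] w 0.0601 F [-0.69  0.21  0.14]
 shift(tool) [-0.0039  0.0081  0.0025] turn [-0.0042 -0.0028  0.0094]
```

Request:
{"api": "play_rows", "payload": {
  "moves": [
    [-0.004, 0.007, 0.003, -0.004, -0.003, 0.009, 0.06],
    [0, 0.001, 0, 0, 0, 0, 0.045],
    [-0.0005, 0.0005, 0, 0, 0, 0, 0.034],
    [0, 0, 0, 0, 0, 0, 0.034]
  ]
}}

```text
clock: 10.1
tool_pos: [0.5103, 0.172, 0.2944]
tool_rot: [-1.568, -0.007, -0.305]
contact_force: [-0.2, -0.2, -0.7]
grip_width: 0.0403
```

Run:
```python
from plan import *
delta([.5088,.1712,.29],-.305)
```

```text
t 10.10 pos [0.5103 0.172  0.2944] rot [-1.5678 -0.0068 -0.3047] w 0.0403 F [-0.16 -0.23 -0.66]
 shift(tool) [-0.0012  0.0044 -0.0012] turn [-0.003   0.0003  0.0068]
```

Request:
{"api": "play_rows", "payload": {
  "moves": [
    [-0.0015, 0.005, -0.001, -0.003, 0, 0.007, 0.03],
    [-0.0002, 0.001, 0, 0, 0, 0.001, 0.028],
    [0, 0, 0, 0, 0, 0, 0.02],
    [0, 0, 0, 0, 0, 0, 0.02]
  ],
  "force": 12
}}

```text
clock: 10.5
tool_pos: [0.5086, 0.1717, 0.2889]
tool_rot: [-1.57, 0.0, -0.304]
contact_force: [0.5, 0.3, 0.3]
grip_width: 0.0238
```

Run:
```python
from plan import *
delta([.5088,.1712,.29],-.305)
```

```text
t 10.50 pos [0.5086 0.1717 0.2889] rot [-1.5704e+00  2.0000e-04 -3.0430e-01] w 0.0238 F [0.5  0.28 0.34]
 shift(tool) [ 0.0003 -0.0011 -0.0004] turn [-0.0004  0.0007 -0.0002]
```

Gripped at 23.8 mm wide with no side load. I'll firm the grip and lift straight out.

Request:
{"api": "play_rows", "payload": {
  "moves": [
    [0, 0, 0, 0, 0, 0, 0.015],
    [0, -0.004, 0, 0, 0, 0, 0.015],
    [0, -0.015, 0, 0, 0, 0, 0.015],
    [0, -0.02, 0, 0, 0, 0, 0.015]
  ],
  "force": 25
}}

```text
clock: 10.9
tool_pos: [0.5071, 0.1715, 0.3259]
tool_rot: [-1.573, 0.007, -0.304]
contact_force: [1.4, 1.3, -2.5]
grip_width: 0.0239
```

Run:
```python
from plan import *
delta([.5086,.1717,.41],-.305)
```

```text
t 10.90 pos [0.5071 0.1715 0.3259] rot [-1.5731  0.0072 -0.3045] w 0.0239 F [ 1.36  1.3  -2.5 ]
 shift(tool) [ 0.0008 -0.0841  0.0004] turn [ 0.0023  0.0005 -0.0072]
```

Request:
{"api": "play_rows", "payload": {
  "moves": [
    [0.001, -0.025, 0, 0.002, 0, -0.007, 0.015],
    [0.001, -0.025, 0, 0, 0, -0.004, 0.015],
    [0.001, -0.025, 0, 0, 0, -0.004, 0.015],
    [0, -0.015, 0, 0, 0, 0, 0.015],
    [0, 0, 0, 0, 0, 0, 0.015]
  ]
}}

```text
clock: 11.4
tool_pos: [0.5101, 0.1708, 0.4225]
tool_rot: [-1.569, -0.011, -0.304]
contact_force: [0.2, -0.0, -0.0]
grip_width: 0.024
```

```bash
cat > forkfit.py <<'E'
from plan import *
from fit import *
# free fork fit on wrist3/scene3/side3: axis(2)+angle; outer edges +-18, handle, hub disc
def forkfit(names):
  for n in names:
    d=np.load(n+".npz"); p=d['W'].reshape(-1,3);c=d['c'].reshape(-1,3).astype(int);k=np.isfinite(p).all(1);p=p[k];c=c[k]
    c0=np.array([.615,-.142]);r=p[:,:2]-c0
    disc=(np.hypot(*r.T)<.025)&(p[:,2]>.152)&(p[:,2]<.162)&(c.max(1)<225)
    ax=p[disc][:,:2]; axc=(ax.min(0)+ax.max(0))/2
    L=[]
    for s in np.arange(-.108,-.046,.002):
        k=(abs(p[:,2]-.15)<.004)&(abs(r[:,0]-s)<.001)&(abs(r[:,1])<.04)&(c.min(1)>100)
        y=np.sort(p[k,1]); 
        if len(y)<6: continue
        g=np.diff(y); i=g.argmax(); L.append([s+c0[0],(y[0]+y[-1])/2,y[-1]-y[0],(y[i]+y[i+1])/2 if g[i]>.006 else np.nan,g[i], y[i] if g[i]>.006 else np.nan])
    L=np.array(L); m=(L[:,2]>.033)&(L[:,2]<.041)
    f=np.polyfit(L[m,0],L[m,1],1); m2=np.isfinite(L[:,3])&(L[:,0]>.512); g=np.polyfit(L[m2,0],L[m2,3],1) if m2.sum()>3 else [np.nan]*2
    print(n,"disc",axc.round(4),disc.sum(),"| outer mid y(.54)=%.4f slope deg %.2f n%d"%(np.polyval(f,.54),np.degrees(np.arctan(f[0])),m.sum()),"| slot mid y(.525)=%.4f slope %.2f back x %.4f gaps %s"%(np.polyval(g,.525),np.degrees(np.arctan(g[0])),L[m2,0].max() if m2.any() else 0,L[m2,4].round(3)))
if __name__=="__main__":
  for n in("scene","side"):
    c,W,p=grab(n);np.savez(n+"6.npz",c=c,W=W,**p)
  c6=np.load("side6.npz")['c']; save("side6.png",c6[60:330,150:480],1.8)
  forkfit(["wrist3","scene3","side3","scene6","side6"])
  delta([.455,-.125,.40],-.105)
E
python3 forkfit.py
```

```text
wrist3 disc [ 0.6156 -0.1431] 368 | outer mid y(.54)=-0.1350 slope deg -6.12 n26 | slot mid y(.525)=-0.1324 slope -36.03 back x 0.5670 gaps [0.015 0.015 0.015 0.015 0.014 0.015 0.015 0.013 0.012 0.012 0.012 0.015
 0.014 0.014 0.015 0.014 0.014 0.026 0.026 0.026 0.024]
scene3 disc [ 0.6127 -0.1483] 58 | outer mid y(.54)=-0.1359 slope deg -6.46 n23 | slot mid y(.525)=-0.1334 slope -17.92 back x 0.5670 gaps [0.015 0.016 0.016 0.016 0.015 0.015 0.013 0.014 0.012 0.012 0.012 0.021
 0.015 0.015 0.016 0.014 0.011 0.007 0.023]
side3 disc [ 0.6097 -0.145 ] 24 | outer mid y(.54)=-0.1366 slope deg -4.91 n11 | slot mid y(.525)=-0.1357 slope -8.39 back x 0.5670 gaps [0.017 0.017 0.017 0.019 0.022 0.016 0.016 0.015 0.014 0.017 0.016 0.018
 0.02  0.018 0.014 0.016 0.01  0.007 0.008 0.008 0.009 0.007 0.007]
scene6 disc [ 0.6125 -0.1489] 66 | outer mid y(.54)=-0.1358 slope deg -5.95 n18 | slot mid y(.525)=-0.1332 slope -14.70 back x 0.5670 gaps [0.014 0.016 0.015 0.016 0.017 0.014 0.01  0.014 0.012 0.015 0.014 0.017
 0.015 0.016 0.016 0.015 0.011 0.007 0.008 0.021]
side6 disc [ 0.61   -0.1453] 24 | outer mid y(.54)=-0.1366 slope deg -5.82 n20 | slot mid y(.525)=-0.1358 slope -4.28 back x 0.5670 gaps [0.018 0.017 0.017 0.016 0.016 0.021 0.016 0.017 0.016 0.016 0.018 0.015
 0.015 0.018 0.017 0.018 0.02  0.011 0.01  0.008 0.006 0.007 0.011 0.007]
t 11.50 pos [0.5095 0.1708 0.42  ] rot [-1.571  -0.0075 -0.3044] w 0.0237 F [ 0.17  0.14 -1.37]
 shift(tool) [ 0.0365  0.0203 -0.2985] turn [ 0.0009 -0.1994  0.0075]
```

View pics/side6.png

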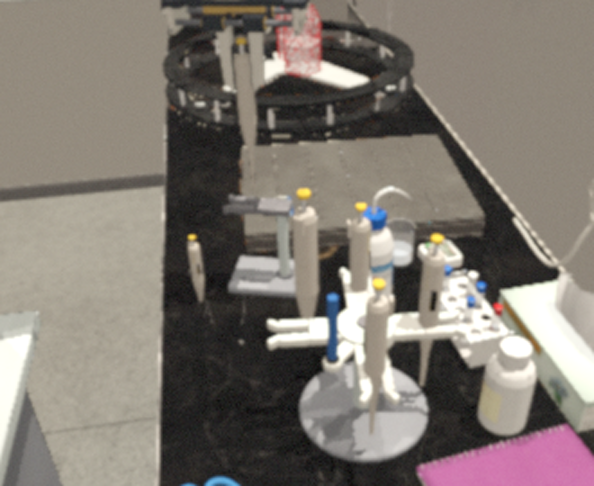

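The side crop shows the pipette upright in the jaws at (245,100), clear of the stand, with the free fork's tines at (285,333). The fit gives axis ≈ (0.6153, −0.1435), fork direction 173.9° and seat ≈ (0.5407, −0.1355). I'll carry the pipette over to the front of the mouth.

Request:
{"api": "play_rows", "payload": {
  "moves": [
    [0.006, 0.002, -0.025, 0, 0, 0.004, 0.015],
    [0.006, 0.002, -0.037, 0, 0, 0.004, 0.015],
    [0.006, 0.002, -0.037, 0, 0, 0, 0.015],
    [0.006, 0.002, -0.037, 0, 0, 0, 0.015],
    [0.006, 0.002, -0.037, 0, 0, 0, 0.015]
  ]
}}

```text
clock: 12.0
tool_pos: [0.484, -0.004, 0.4017]
tool_rot: [-1.572, 0.013, -0.295]
contact_force: [1.0, 0.2, -0.0]
grip_width: 0.0238
```

Request:
{"api": "play_rows", "payload": {
  "moves": [
    [0.006, 0.002, -0.037, 0, 0, 0, 0.015],
    [0.006, 0.002, -0.037, 0, 0, 0, 0.015],
    [0.006, 0.002, -0.03, 0, -0.1, 0, 0.015],
    [0, 0, 0, 0, -0.1, 0, 0.015],
    [0, 0, 0, 0, 0, 0, 0.015]
  ]
}}

```text
clock: 12.5
tool_pos: [0.4663, -0.1167, 0.3865]
tool_rot: [-1.566, 0.027, -0.095]
contact_force: [-0.4, 0.7, -0.6]
grip_width: 0.0237
```

Run:
```python
from plan import *
delta([.465,-.1277,.35],-.107)
```

```text
t 12.50 pos [ 0.4663 -0.1167  0.3865] rot [-1.5655  0.0271 -0.0953] w 0.0237 F [-0.37  0.74 -0.65]
 shift(tool) [ 0.0007  0.0365 -0.0113] turn [-0.0051  0.0116 -0.0271]
```

Request:
{"api": "play_rows", "payload": {
  "moves": [
    [0, 0.02, -0.01, -0.005, 0.011, -0.025, 0.015],
    [0, 0.03, 0, 0, 0, -0.003, 0.015],
    [0, 0.025, 0, 0, 0, 0, 0.015],
    [0, 0.008, 0, 0, 0, 0, 0.015],
    [0, 0, 0, 0, 0, 0, 0.015]
  ]
}}

```text
clock: 13.0
tool_pos: [0.4636, -0.1245, 0.2976]
tool_rot: [-1.569, 0.003, -0.117]
contact_force: [0.7, 0.9, -0.3]
grip_width: 0.0241
```

Run:
```python
from plan import *
delta([.4661,-.1276,.294],-.107)
a=-.107;x=np.array([np.cos(a),np.sin(a)]);z=np.array([-x[1],x[0]])
for n in("scene","side"):
    c,W,p=grab(n);np.savez(n+"7.npz",c=c,W=W,**p)
    s=manip.get_state()['tool_pos']
    P=W.reshape(-1,3);C=c.reshape(-1,3).astype(int)
    q=np.c_[(P[:,:2]-s[:2])@x,(P[:,:2]-s[:2])@z]
    for nm,lo,hi,w in(("body",.162,.198,.025),("shaft",.10,.14,.014),("button",.262,.30,.012)):
        k=(abs(q)<w).all(1)&(P[:,2]>lo)&(P[:,2]<hi)
        print(n,nm,k.sum(),np.percentile(q[k],[3,15,50,85,97],axis=0).T.round(4).tolist() if k.any() else "")
    k=(abs(q)<.02).all(1)&(P[:,2]>.13)&(P[:,2]<.2)
    # shoulder height: lowest points with wide body (|q|>9mm from axis)
    k=(abs(q).max(1)>.009)&(abs(q).max(1)<.018)&(P[:,2]>.12)&(P[:,2]<.2); print("  shoulder z",np.percentile(P[k,2],[0,2,5]).round(4))
from forkfit import forkfit
forkfit(["scene7","side7"])
```

```text
t 13.00 pos [ 0.4636 -0.1245  0.2976] rot [-1.5686  0.0028 -0.1174] w 0.0241 F [ 0.69  0.9  -0.32]
 shift(tool) [ 0.0029  0.0036 -0.0028] turn [-0.0022 -0.0105 -0.0028]
scene body 164 [[-0.0142, -0.0127, -0.0062, 0.0023, 0.0067], [-0.0116, -0.0109, -0.0087, -0.0041, 0.0002]]
scene shaft 53 [[-0.0088, -0.0069, -0.0039, -0.0003, 0.0017], [-0.0068, -0.0059, -0.0034, -0.0013, 0.0003]]
scene button 36 [[-0.0032, -0.0013, 0.0019, 0.011, 0.0119], [-0.0083, -0.0063, 0.0014, 0.0044, 0.0065]]
  shoulder z [0.1355 0.1462 0.1517]
side body 161 [[-0.0125, -0.0091, 0.0003, 0.0087, 0.0111], [-0.0125, -0.0111, -0.0094, -0.0049, -0.0014]]
side shaft 59 [[-0.0069, -0.0044, -0.0002, 0.0033, 0.0064], [-0.007, -0.0058, -0.0039, -0.0014, 0.0001]]
side button 52 [[-0.0057, -0.0036, 0.0, 0.0039, 0.0086], [-0.0062, -0.0048, -0.0019, 0.0011, 0.0039]]
  shoulder z [0.1449 0.1508 0.1549]
scene7 disc [ 0.6091 -0.1481] 6 | outer mid y(.54)=-0.1356 slope deg -6.35 n21 | slot mid y(.525)=-0.1335 slope -22.97 back x 0.5670 gaps [0.016 0.018 0.015 0.016 0.018 0.015 0.014 0.015 0.012 0.015 0.015 0.017
 0.015 0.016 0.018 0.014 0.015 0.01  0.025 0.022]
side7 disc [ 0.6098 -0.1453] 24 | outer mid y(.54)=-0.1362 slope deg -6.98 n12 | slot mid y(.525)=-0.1351 slope -12.36 back x 0.5670 gaps [0.017 0.018 0.018 0.017 0.016 0.019 0.015 0.014 0.015 0.014 0.017 0.016
 0.016 0.017 0.019 0.018 0.016 0.011 0.007 0.007 0.008 0.007 0.007 0.01
 0.006 0.01 ]
```

Request:
{"api": "play_rows", "payload": {
  "moves": [
    [0.005, 0.004, -0.003, -0.002, -0.009, -0.003, 0.015],
    [0.005, 0.001, 0, 0, 0, 0, 0.015]
  ]
}}

```text
clock: 13.3
tool_pos: [0.4752, -0.1294, 0.2963]
tool_rot: [-1.574, -0.007, -0.107]
contact_force: [-0.7, 0.1, -0.5]
grip_width: 0.0238
```

```bash
cat >> plan.py <<'E'
def ins(r,z):
    """target: on fork centreline at radius r from the axis, TCP height z"""
    y=-.108; x=.5407-(r-.075)*np.cos(y); Y=-.1357-(r-.075)*np.sin(y)
    s=manip.get_state(); d=s['tool_pos'][:2]-[.5407,-.1357]; u=np.array([np.cos(y),np.sin(y)])
    print("r now %.4f"%(.075-d@u),"off %.4f"%(d@[-u[1],u[0]]),"F along/lat/z",(s['contact_force'][:2]@u).round(2),(s['contact_force'][:2]@[-u[1],u[0]]).round(2),s['contact_force'][2].round(2)); delta([x,Y,z],y)
E
python3 - <<'E'
from plan import *
ins(.120,.292)
E
```

```text
r now 0.1408 off -0.0008 F along/lat/z -0.69 -0.01 -0.52
t 13.30 pos [ 0.4752 -0.1294  0.2963] rot [-1.5735 -0.0071 -0.1071] w 0.0238 F [-0.69  0.06 -0.52]
 shift(tool) [0.0207 0.0044 0.0008] turn [0.0027 0.0009 0.0071]
```

Request:
{"api": "play_rows", "payload": {
  "moves": [
    [0.006, 0.003, 0.001, 0.002, 0, 0.007, 0.015],
    [0.006, 0.002, 0, 0, 0, 0, 0.015],
    [0.005, 0.001, 0, 0, 0, 0, 0.015]
  ]
}}

```text
clock: 13.6
tool_pos: [0.495, -0.1308, 0.2914]
tool_rot: [-1.573, -0.003, -0.108]
contact_force: [-0.8, 0.1, -0.0]
grip_width: 0.0241
```

Run:
```python
from plan import *
ins(.110,.292)
```

```text
r now 0.1210 off -0.0001 F along/lat/z -0.83 0.0 -0.03
t 13.60 pos [ 0.495  -0.1308  0.2914] rot [-1.5726 -0.003  -0.1076] w 0.0241 F [-0.82  0.09 -0.03]
 shift(tool) [ 0.011  -0.0005  0.0001] turn [0.0018 0.0004 0.003 ]
```

Request:
{"api": "play_rows", "payload": {
  "moves": [
    [0.005, -0.001, 0, 0.002, 0, 0.003, 0.015],
    [0.005, -0.001, 0, 0, 0, 0, 0.015]
  ]
}}

```text
clock: 13.8
tool_pos: [0.5059, -0.132, 0.2932]
tool_rot: [-1.57, 0.001, -0.107]
contact_force: [0.1, -0.7, -1.4]
grip_width: 0.0238
```

Run:
```python
from plan import *
ins(.10,.294)
```

```text
r now 0.1100 off -0.0000 F along/lat/z 0.16 -0.72 -1.4
t 13.80 pos [ 0.5059 -0.132   0.2932] rot [-1.5702e+00  9.0000e-04 -1.0740e-01] w 0.0238 F [ 0.08 -0.74 -1.4 ]
 shift(tool) [ 0.01   -0.0008  0.    ] turn [-0.0006  0.0006 -0.0009]
```

Request:
{"api": "play_rows", "payload": {
  "moves": [
    [0.005, 0, 0, 0, 0, 0, 0.015],
    [0.005, 0, 0, 0, 0, 0, 0.015]
  ]
}}

```text
clock: 14.0
tool_pos: [0.5169, -0.1333, 0.2933]
tool_rot: [-1.57, 0.001, -0.107]
contact_force: [0.6, -0.2, -1.4]
grip_width: 0.0237
```

Run:
```python
from plan import *
ins(.09,.294)
```

```text
r now 0.0989 off -0.0002 F along/lat/z 0.61 -0.1 -1.35
t 14.00 pos [ 0.5169 -0.1333  0.2933] rot [-1.5704e+00  9.0000e-04 -1.0750e-01] w 0.0237 F [ 0.59 -0.17 -1.35]
 shift(tool) [ 0.0089 -0.0007  0.0002] turn [-0.0004  0.0005 -0.0009]
```

Well centred and no contact yet; the roller comes next, so I'll go slowly.

Request:
{"api": "play_rows", "payload": {
  "moves": [
    [0.003, -0.0005, 0, 0, 0, 0, 0.015],
    [0.003, 0, 0, 0, 0, 0, 0.015]
  ]
}}

```text
clock: 14.2
tool_pos: [0.5233, -0.1337, 0.2937]
tool_rot: [-1.57, 0.002, -0.107]
contact_force: [-0.7, 0.6, -0.5]
grip_width: 0.0239
```

Request:
{"api": "play_rows", "payload": {
  "moves": [
    [0.003, 0, 0, 0, 0, 0, 0.015]
  ]
}}

```text
clock: 14.3
tool_pos: [0.5263, -0.1338, 0.2935]
tool_rot: [-1.569, 0.003, -0.107]
contact_force: [-0.9, -0.4, -0.2]
grip_width: 0.0238
```

Run:
```python
from plan import *
ins(.08,.294)
```

```text
r now 0.0895 off 0.0003 F along/lat/z -0.88 -0.49 -0.16
t 14.30 pos [ 0.5263 -0.1338  0.2935] rot [-1.5692  0.0027 -0.1073] w 0.0238 F [-0.93 -0.39 -0.16]
 shift(tool) [ 0.0095 -0.0005 -0.0003] turn [-0.0016  0.0007 -0.0027]
```

Request:
{"api": "play_rows", "payload": {
  "moves": [
    [0.003, 0, -0.0003, -0.001, 0, -0.002, 0.015]
  ]
}}

```text
clock: 14.4
tool_pos: [0.5293, -0.1342, 0.2934]
tool_rot: [-1.57, 0.001, -0.107]
contact_force: [-0.5, 1.5, -0.7]
grip_width: 0.0241
```

Request:
{"api": "play_rows", "payload": {
  "moves": [
    [0.003, 0, 0, 0, 0, 0, 0.015],
    [0.003, 0, 0, 0, 0, 0, 0.015]
  ]
}}

```text
clock: 14.6
tool_pos: [0.5355, -0.1348, 0.2933]
tool_rot: [-1.57, 0.002, -0.107]
contact_force: [-0.7, 0.9, 0.1]
grip_width: 0.024
```

Run:
```python
from plan import *
ins(.075,.294)
```

```text
r now 0.0802 off 0.0004 F along/lat/z -0.81 0.77 0.06
t 14.60 pos [ 0.5355 -0.1348  0.2933] rot [-1.5696  0.0016 -0.1073] w 0.0240 F [-0.72  0.86  0.06]
 shift(tool) [ 0.0052 -0.0007 -0.0004] turn [-0.0012  0.0007 -0.0016]
```

I felt no clear catch force, so I'll check the picture before going further.

Run:
```python
from plan import *
a=-.107;x=np.array([np.cos(a),np.sin(a)]);z=np.array([-x[1],x[0]]);cs=[]
for n in("side","scene"):
    c,W,p=grab(n);np.savez(n+"8.npz",c=c,W=W,**p)
    s=manip.get_state()['tool_pos']; uv=cv2.projectPoints(np.array([[s[0],s[1],.15]]),cv2.Rodrigues(p['R'])[0],p['t'],p['K'],None)[0].ravel().astype(int)
    print(n,uv); u,v=uv; cs.append(cv2.resize(c[max(v-65,0):v+45,max(u-55,0):u+55],(390,390),interpolation=cv2.INTER_CUBIC))
    P=W.reshape(-1,3); q=np.c_[(P[:,:2]-s[:2])@x,(P[:,:2]-s[:2])@z]
    for nm,lo,hi,w in(("body",.165,.198,.02),("shaft",.10,.132,.012)):
        k=(abs(q)<w).all(1)&(P[:,2]>lo)&(P[:,2]<hi); print(nm,k.sum(),np.percentile(q[k],[3,50,97],axis=0).T.round(4).tolist() if k.any() else "")
save("in8.png",np.hstack(cs))
from forkfit import forkfit
```

```text
side [315 242]
body 145 [[-0.0129, -0.0013, 0.0114], [-0.0124, -0.0097, -0.0017]]
shaft 37 [[-0.0055, -0.0011, 0.0035], [-0.0072, -0.0043, 0.0002]]
scene [334 258]
body 156 [[-0.0143, -0.0071, 0.0065], [-0.0116, -0.0088, 0.0018]]
shaft 13 [[-0.0053, -0.0026, 0.0007], [-0.0045, -0.003, 0.0009]]
```

View pics/in8.png

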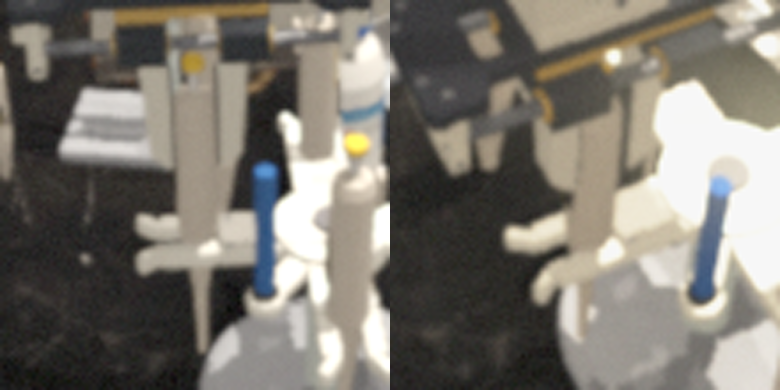

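The crops show the shaft between the two tines ((200,300) on the left, (585,310) on the right), the bright steel roller at about (208,248), and the pipette upright with its shoulder just above the fork. I'll go on to the back of the slot.

Request:
{"api": "play_rows", "payload": {
  "moves": [
    [0.002, 0, -0.0003, -0.001, 0, -0.002, 0.015],
    [0.0015, 0, 0, 0, 0, 0, 0.015]
  ]
}}

```text
clock: 14.9
tool_pos: [0.5398, -0.1357, 0.2935]
tool_rot: [-1.571, -0.002, -0.107]
contact_force: [-1.1, 0.2, -0.7]
grip_width: 0.0243
```

Run:
```python
from plan import *
ins(.075,.294)
```

```text
r now 0.0759 off -0.0001 F along/lat/z -1.14 0.12 -0.68
t 14.90 pos [ 0.5398 -0.1357  0.2935] rot [-1.571  -0.0024 -0.1073] w 0.0243 F [-1.12  0.24 -0.68]
 shift(tool) [ 0.0009 -0.0005  0.0001] turn [0.0002 0.0007 0.0024]
```

Request:
{"api": "play_rows", "payload": {
  "moves": [
    [0.0015, 0, 0, 0, 0, 0.002, 0.015]
  ]
}}

```text
clock: 15.0
tool_pos: [0.5412, -0.136, 0.2936]
tool_rot: [-1.571, 0.0, -0.107]
contact_force: [-3.2, 0.9, 1.6]
grip_width: 0.0238
```

Request:
{"api": "play_rows", "payload": {
  "moves": [
    [0.001, 0, 0, 0, 0, 0, 0.015]
  ]
}}

```text
clock: 15.1
tool_pos: [0.5416, -0.136, 0.2936]
tool_rot: [-1.571, 0.002, -0.107]
contact_force: [-4.2, 1.6, 2.5]
grip_width: 0.024
```

Run:
```python
from plan import *
ins(.075,.294)
```

```text
r now 0.0741 off -0.0002 F along/lat/z -4.4 1.16 2.52
t 15.10 pos [ 0.5416 -0.136   0.2936] rot [-1.5713  0.0022 -0.1073] w 0.0240 F [-4.25  1.63  2.52]
 shift(tool) [-0.0009 -0.0004  0.0002] turn [ 0.0005  0.0007 -0.0022]
```

Back wall felt at 4.4 N, at the expected radius. Lowering gently.

Request:
{"api": "play_rows", "payload": {
  "moves": [
    [-0.0003, 0.0015, 0, 0, 0, 0, 0.015],
    [0, 0.0015, 0, 0, 0, 0, 0.015]
  ]
}}

```text
clock: 15.3
tool_pos: [0.5414, -0.1362, 0.2906]
tool_rot: [-1.572, 0.002, -0.107]
contact_force: [-1.7, 0.2, 1.2]
grip_width: 0.0236
```

Request:
{"api": "play_rows", "payload": {
  "moves": [
    [0, 0.001, 0, 0, 0, 0, 0.015]
  ]
}}

```text
clock: 15.4
tool_pos: [0.5414, -0.1363, 0.2895]
tool_rot: [-1.572, 0.002, -0.107]
contact_force: [-1.6, 0.4, 0.7]
grip_width: 0.024
```

Run:
```python
from plan import *
ins(.075,.289)
```

```text
r now 0.0743 off -0.0005 F along/lat/z -1.67 0.19 0.67
t 15.40 pos [ 0.5414 -0.1363  0.2895] rot [-1.5719  0.0016 -0.1072] w 0.0240 F [-1.64  0.36  0.67]
 shift(tool) [-0.0007  0.0005  0.0005] turn [ 0.0012  0.0008 -0.0016]
```

Request:
{"api": "play_rows", "payload": {
  "moves": [
    [0, 0.0008, 0, 0, 0, 0, 0.015]
  ]
}}

```text
clock: 15.5
tool_pos: [0.5413, -0.1363, 0.2889]
tool_rot: [-1.572, 0.001, -0.107]
contact_force: [-1.9, -0.1, 6.8]
grip_width: 0.0239
```

Request:
{"api": "play_rows", "payload": {
  "moves": [
    [0, 0.0008, 0, 0, 0, 0, 0.015]
  ]
}}

```text
clock: 15.6
tool_pos: [0.5413, -0.1363, 0.2888]
tool_rot: [-1.572, 0.001, -0.107]
contact_force: [-4.6, 1.7, 8.6]
grip_width: 0.0236
```

Run:
```python
from plan import *
ins(.075,.289)
```

```text
r now 0.0743 off -0.0005 F along/lat/z -4.78 1.24 8.57
t 15.60 pos [ 0.5413 -0.1363  0.2888] rot [-1.5722e+00  1.0000e-03 -1.0730e-01] w 0.0236 F [-4.61  1.75  8.57]
 shift(tool) [-0.0007 -0.0002  0.0005] turn [ 0.0014  0.0007 -0.001 ]
```

Seated: the upward force is 8.6 N at exactly the height it had in the stand. I'll unload, then open.

Request:
{"api": "play_rows", "payload": {
  "moves": [
    [-0.0002, -0.0006, 0, 0, 0, 0, 0.02],
    [0, 0, 0, 0, 0, 0, 0.03],
    [0, 0, 0, 0, 0, 0, 0.045],
    [0, 0, 0, 0, 0, 0, 0.05]
  ],
  "force": 10
}}

```text
clock: 16.0
tool_pos: [0.5421, -0.1366, 0.2899]
tool_rot: [-1.573, -0.002, -0.108]
contact_force: [-0.7, -0.0, -1.0]
grip_width: 0.0417
```

Run:
```python
from plan import *
ins(.0743,.30)
```

```text
r now 0.0735 off -0.0007 F along/lat/z -0.65 -0.11 -1.01
t 16.00 pos [ 0.5421 -0.1366  0.2899] rot [-1.5729 -0.0025 -0.1075] w 0.0417 F [-0.66 -0.04 -1.01]
 shift(tool) [-0.0008 -0.0101  0.0007] turn [0.0021 0.0005 0.0025]
```

Request:
{"api": "play_rows", "payload": {
  "moves": [
    [-0.001, -0.005, 0, 0, 0, 0.002, 0.055],
    [0, -0.02, 0, 0, 0, 0, 0.055],
    [0, -0.02, 0, 0, 0, 0, 0.055]
  ]
}}

```text
clock: 16.3
tool_pos: [0.5401, -0.136, 0.3334]
tool_rot: [-1.571, 0.006, -0.108]
contact_force: [1.2, -0.9, -0.3]
grip_width: 0.0545
```

Request:
{"api": "play_rows", "payload": {
  "moves": [
    [0, -0.03, 0, 0, 0, 0, 0.055],
    [0, -0.03, 0, 0, 0, 0, 0.055],
    [0, -0.03, 0, 0, 0, 0, 0.055],
    [-0.03, -0.02, 0, 0, 0, 0, 0.055],
    [-0.04, 0, 0, 0, 0, 0, 0.055]
  ]
}}

```text
clock: 16.8
tool_pos: [0.4728, -0.1293, 0.4505]
tool_rot: [-1.572, 0.002, -0.106]
contact_force: [-0.0, -0.6, 0.1]
grip_width: 0.0554
```

Request:
{"api": "play_rows", "payload": {
  "moves": [
    [-0.04, 0, 0, 0, 0, 0, 0.055],
    [-0.02, 0, 0, 0, 0, 0, 0.055],
    [0, 0, 0, 0, 0, 0, 0.055],
    [0, 0, 0, 0, 0, 0, 0.055]
  ]
}}

```text
clock: 17.2
tool_pos: [0.4083, -0.1218, 0.4545]
tool_rot: [-1.575, -0.004, -0.107]
contact_force: [0.5, -0.1, -0.5]
grip_width: 0.055
```

Run:
```python
from plan import *
a=-.107;x=np.array([np.cos(a),np.sin(a)]);z=np.array([-x[1],x[0]]);cs=[];s=np.array([.5411,-.136])
for n in("side","scene"):
    c,W,p=grab(n);np.savez(n+"9.npz",c=c,W=W,**p)
    u,v=(315,242) if n=="side" else (334,258); cs.append(cv2.resize(c[v-90:v+70,u-55:u+105],(390,390),interpolation=cv2.INTER_CUBIC))
    P=W.reshape(-1,3); q=np.c_[(P[:,:2]-s)@x,(P[:,:2]-s)@z]
    for nm,lo,hi,w in(("low body",.165,.195,.02),("high body",.21,.24,.02),("shaft",.10,.132,.012)):
        k=(abs(q)<w).all(1)&(P[:,2]>lo)&(P[:,2]<hi); print(n,nm,k.sum(),np.percentile(q[k],[3,50,97],axis=0).T.round(4).tolist() if k.any() else "")
    k=(abs(q)<.015).all(1)&(P[:,2]<.3); print("  top",P[k,2].max().round(4))
save("fin.png",np.hstack(cs)); delta(s.tolist()+[.4],-.107)
from fit import *
for n in ("scene9","side9"):
    d=np.load(n+".npz");p=d['W'].reshape(-1,3);c=d['c'].reshape(-1,3).astype(int)
    k=(np.hypot(p[:,0]-.5655,p[:,1]+.192)<.03)&(p[:,2]>.165)&(p[:,2]<.243)&(c[:,2]>c[:,0]+25)
    h=circ(p[k][:,:2],.006)[0];print("handle",h.round(4))
```

```text
side low body 126 [[-0.0124, -0.0006, 0.0104], [-0.0131, -0.0104, -0.0041]]
side high body 147 [[-0.0112, 0.0006, 0.0136], [-0.0136, -0.0103, -0.0042]]
side shaft 46 [[-0.006, 0.0001, 0.005], [-0.0086, -0.0055, -0.0022]]
  top 0.2742
scene low body 140 [[-0.0144, -0.0072, 0.007], [-0.0127, -0.0094, 0.0014]]
scene high body 176 [[-0.0136, -0.0066, 0.0118], [-0.0124, -0.0093, 0.0018]]
scene shaft 19 [[-0.006, -0.0028, 0.0015], [-0.0064, -0.0037, -0.0003]]
  top 0.2752
t 17.30 pos [ 0.4089 -0.1219  0.4541] rot [-1.575  -0.0034 -0.1068] w 0.0549 F [ 0.32 -0.78  0.28]
 shift(tool) [0.1327 0.0545 0.0003] turn [0.0042 0.0002 0.0034]
handle [ 0.564  -0.1907]
handle [ 0.5653 -0.1918]
```

View pics/fin.png

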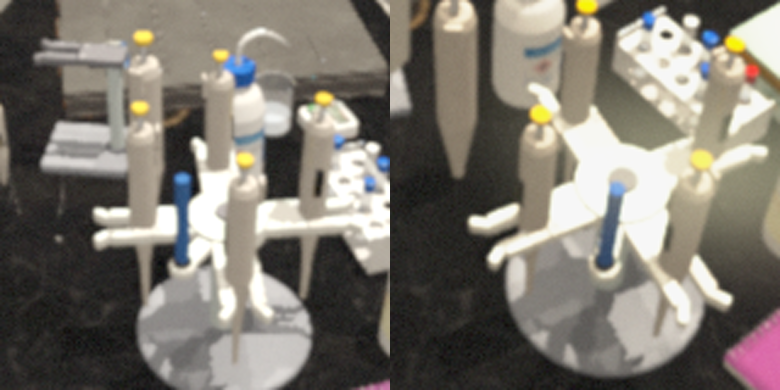

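The pipette hangs upright in the free fork ((140,160) on the left, (538,175) on the right). Its top is at the same height it had in the stand, the handle has not moved, and the bottle and beaker are untouched. Handing in.

```bash
python3 -c "
from plant import manip
print(manip.sign_off())"
```

```text
the job is handed in; nothing more can be done
None
```

The carousel is turned to its stop, and the middle-sized pipette hangs upright in the free fork. I handed the job in at about 17.3 s on the robot's clock; `sign_off` reported no verdict.

- **Carousel:** I pushed the blue handle counter-clockwise with the closed tips until the force rose from about 2 N to 8.7 N. I then pressed for about 1.3 s. Forces read 5.9–9.7 N, with one reading (5.9 N, early on) just under your 6 N lower limit. The force never came near 20 N.
- **Pipette:** I gripped it with the jaws closing along the slot and lifted it straight out of the stand. It went into the fork until the back wall was felt at about 4.4 N, then I lowered it with at most 8.6 N, let it go and backed off.
- **Last checks:**
  - The pipette top is at 0.274–0.275 m, the same as in the stand.
  - It is upright to about 1 mm and centred in the slot to about 1 mm.
  - The handle has not moved, so the rotor is still at its stop.
  - The pictures show the bottle and beaker untouched.
- **Not confirmed:** I felt no distinct 2–6 N force from the spring catch. Readings stayed at or below about 1.5 N, and I only had them at the end of each step. That the pipette is past the catch rests on its depth against the back wall and the pictures.

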